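# Open the egg grader's battery compartment

## Robot

A 6-joint arm with a two-finger parallel gripper is mounted at the origin on a cart in front of the work surface, level with it; the furniture and walls round the work are solid. World frame = base frame: x ahead of the robot, y to its left, z up, the work surface at z = 0. Lengths are in m, angles in rad, forces in N, time in s.
With the tool pointing down it reaches from about 0.25 to 0.725 m from the base axis. Payload 4 kg.
Tool frame: the origin (TCP) lies midway between the tips of the shut fingers; the grasp point (between the pads) lies grip_point_offset behind it (grip_point_offset is the distance from the TCP to the grasp point, in m); z points along the fingers, y is the line along which they close (so a half turn about z gives the same grasp; the last joint's range is limited). The gripper opens to 85 mm and grips with 20 to 120 N. Pads are 22 mm wide; open, the fingers measure 114 mm over their backs; the gripper's body (76 mm by 85 mm) begins 54 mm behind the grasp point. The pads swing forward as they close: fully open they stand 13 mm farther back than shut.
Start: joints at [1.123, 0.241, 0.005, 1.335, 0, 1.571], TCP at [0.216, 0.451, 0.207] pointing down, gripper open.
Joint ranges: [-2.72, 2.72], [-1.05, 1.87], [-1.09, 1.28], [-1.99, 2.15], [-1.42, 1.44], [-3.14, 3.14]. Speed limits (rad/s): [2.79, 2.79, 3.14, 3.14, 3.14, 3.14].

## Interface

Orientations are given as a unit quaternion [x, y, z, w].
In Python, from workcell import * gives the robot as it stands. The module is installed in compiled form; this text tells all that it offers.
- The arm moves only by the tool arm_command, never from a script. Its arguments are lists of equal length, an entry for each row: "slide": the shift along the tool's x, y, z in cm, a list of three; "spin": the turn about the tool's z in degrees. A call has exactly 5 rows; each row is the pose to reach, as a shift and turn from the pose commanded when the call began, along the tool's axes at that moment; what a row does not reach only later rows make up. A row lasts 1/8 s, in which the tool goes at most 62.5 mm and 10.7 degrees, less where a joint would pass 70% of its speed; a pose out of reach is approached as far as the arm can. A call with a gripper value outside its range is refused whole. "jaw" is the finger opening in cm, from 0 to 8.54, set as the call begins (left out, the last holds). The fingers move at their own pace and stop on an object; the grip force is fixed at half the most. Time passes only in rows, so rows that repeat a pose let the fingers close, or fill a call up. It gives the time, the measured TCP pose, the force, the opening and the grip force at its end, in the units of the state.
- get_obs(): the state, without advancing time (a new reading comes with each control period).
- camera(name): name is "scene" or "top"; returns a dict with "pixels" (384x512x3 uint8, red, green, blue), "range_z" (384x512 float32, m along the optical axis (not along the pixel's ray), 0 where there is no reading), "intrinsics" (3x3 intrinsics, pixels), "k1" (the pictures are not rectified: a ray, as slopes to the right and down, at radius r is drawn at 1 + k1 r^2 times it, then the intrinsics apply), "rvec" (rotation vector, rad) and "tvec" (3), from world to camera coordinates, as OpenCV has them. Camera axes: x right, y down, z forward; pixel columns grow to the right and rows downward; lengths in m; the calibration is good to about 2 mm. A picture is of the moment at which its call begins.
- job_done(): hands the job in; it is judged then, once.
Trained networks look in a picture, given as the dict that the camera call returned (one of the last four; its "shot" number tells which), for a name from the list of things; names that differ only in an ending like _2 or _b are one class to them, and where a whole thing is asked for, a point or a joint stands for the part that bears it (a point fixed in the world has none). Each returns a list of dicts, best first, with "confidence" (0 to 1); they miss things now and then, are a little off and sometimes report something else, mostly with a low value. They report only what shows in the picture. A call takes as long as a camera call.
- recognise(picture, thing): "centre" ([column, row] in pixels, amid what is visible of it).
- landmark_of(picture, thing): "centre" ([column, row] in pixels: a listed point, or the origin of a listed thing).
The state is a dict: "clock": time; "joint_pos": joint angles; "joint_vel": joint speeds; "tau": joint torques, N m; "eef_pos": TCP position; "tool_rot": TCP orientation; "ft_force": force on the tool from outside, world axes, zero at the start; "ft_torque": the same for the moment, N m; "grip_width": finger opening in m; "grasp_force": force on a finger pad.
Only numpy, scipy, OpenCV 4.12 (cv2) and the standard library are available. Lean on these libraries where they do the work, as an engineer would, in place of code of your own. Each camera call takes 0.05 s, during which the arm holds its last target. There are 200 camera calls.

## Task

The yellow access panel on the sloped control desk of the egg grader has to come off so that the batteries can be changed. Take the screwdriver from its blue stand and, with its blade in the slot, turn each of the two brass-headed fasteners a quarter turn anticlockwise, so that their wings no longer hold the panel, hang the screwdriver back in the stand, then lift the panel off by its handle and lay it gently, flat and handle up, in the middle of the black rubber mat. Keep the gripper itself off the desk and its fasteners, and do not shift the bottle, the mug or the grease tin.

Things in the scene. Friction and masses are not known exactly. Their poses are not given: they have to be found in the camera images.
- desk: Fixed grey control desk, 250 mm wide (y), 147 mm deep (x), front (-x side, turned to the egg tray on the right) 55 mm, rear 140 mm high; yaw varies. Origin: centre of its underside. Its top, the deck, slopes at 30 degrees to the horizontal, facing up and to the front; the deck's centre is 97.5 mm above the origin. The panel lies in the middle of the deck, a brass-headed fastener on either side.
- panel_seat (a point): Centre of the deck, 97.5 mm straight above the desk's origin; the panel's underside centre lies here (within about 3 mm) while the panel is in place. Axes as the desk's (not tilted).
- cam_left_slot (a point): Middle of the slot floor of the left fastener (90 mm from deck centre to desk +y), a 24 mm disc square to the deck. One straight slot right across its head: 5 mm wide, 8.5 mm deep, bevelled to 9 mm at the top; slot floor 11.5 mm, top 20 mm above the deck. z: turning axis, out of the deck (30 degrees from vertical); y: along the slot. A wing 14 mm wide reaches 32 mm from the axis to -y.
- cam_right_slot (a point): The same for the right fastener (90 mm from deck centre to desk -y); its wing points to the point's +y. Both wings, 5 mm thick, have their top 11.5 mm above the deck; locked, they lie over the panel's edges.
- cam_left (a joint): Turn of the left fastener, rad: 0 locked (wing and slot along the desk's y), grows anticlockwise seen from above the deck, stop at 1.571 (wing clear of the panel); the panel is free above 1.2. Starts between 0 and 0.35. It stays where left; turning takes about 0.06 N m. The blade has about 0.2 rad of play either way in the slot: turn the screwdriver that much farther.
- cam_right (a joint): The same for the right fastener.
- panel: Loose yellow sheet panel, 112 (x, up the slope) x 140 (y) x 5 mm, 0.2 kg, lying on the deck against a small ledge at its lower edge. Origin: centre of its underside; z: its face normal, out of the handle side. In the middle of its face stands a black bridge handle.
- panel_handle (a point): Centre of the handle's bar, 34 mm above the panel's underside, axes as the panel's. Bar 12 mm (x) x 70 mm (y) x 12 mm (z), open beneath between two end posts at y = +-31 mm (8 mm thick); gripped across x.
- stand: Fixed blue tool stand, 80 x 80 mm foot, with a level plate 70 x 70 mm whose top is 125 mm above the table, held by an upright at its +x edge. Origin: centre of its underside; position and yaw vary; stand and mat may change places.
- stand_hole (a point): Centre of the round hole (20.5 mm diameter, through the 8 mm plate) at the plate's top, 125 mm above the table; the screwdriver hangs in it by its guard.
- driver: Loose flat screwdriver, orange handle, about 0.09 kg, hanging upright in the stand, handle up. y: from blade to handle; x: along the blade's width. The origin lies 12.8 mm off the axis; use the points. Handle about 26 x 24 mm, its end 94 mm above the guard's underside; shaft 6 mm thick. Close the fingers along its x or z axis so that it does not roll.
- driver_grip (a point): Point on the screwdriver's axis in the handle, 63 mm above the guard's underside and 173 mm from the blade's tip; a good place to grip. Axes as the driver's.
- driver_guard (a point): On the axis at the underside of the round steel guard (30 mm diameter, 4 mm thick) below the handle, which rests on the stand's plate; 110 mm from the blade's tip.
- driver_tip (a point): Middle of the end of the blade. The blade is 14 mm wide (driver x) and 2.5 mm thick (driver z), 20 mm long, with a 9.6 mm round socket above it.
- mat: Fixed black rubber mat, 160 (x) x 135 (y) x 4 mm. Origin: centre of its underside. There is room for the panel with its long side along the mat's x.
- mat_top (a point): Centre of the mat's top face, 4 mm above the table.
- medicine_bottle: Bystander: brown bottle with a green cap, 48 mm diameter, 80 mm tall; origin at the centre of its underside.
- enamel_mug: Bystander: white mug with a blue rim, 84 mm diameter, 82 mm tall, handle to one side; origin under its middle.
- grease_tin: Bystander: low tin with a green lid, 68 mm diameter, 30 mm tall; origin at the centre of its underside.

How it is judged:
On the way, in this order (a step that is already met when the one before it is completed fails the run):
1. both fasteners are turned to the open position (above 1.2 rad) with the panel still lying in its place (value of joint each of cam_left, cam_right above 1.2 rad and distance between panel and panel_seat below 0.012 m), for 0.1 s.
2. the screwdriver hangs upright in the stand again, released, and the panel still lies in its place (all of step 1 and horizontal distance between driver_guard and stand_hole below 0.012 m and z of driver_guard in the frame of stand_hole between -0.006 and 0.006 m and angle between driver's own y axis and vertical below 0.12 rad and contact force between the fingers and driver below 0.1 N), for 0.2 s.
At the end, for the whole second after the job is handed in: Both fasteners above 1.2 rad; the screwdriver hangs in the stand (guard within 6 mm of the plate in height and 12 mm of the hole, tilt under 0.12 rad); the panel lies on the mat, handle up (tilt under 0.08 rad, underside within 6 mm), centre within 35 mm of the mat's; both released, at rest (value of joint each of cam_left, cam_right above 1.2 rad and horizontal distance between driver_guard and stand_hole below 0.012 m and z of driver_guard in the frame of stand_hole between -0.006 and 0.006 m and angle between driver's own y axis and vertical below 0.12 rad and contact force between the fingers and driver below 0.1 N and horizontal distance between panel and mat_top below 0.035 m and z of panel in the frame of mat_top below 0.006 m and angle between panel's own z axis and vertical below 0.08 rad and linear speed of each of panel, driver below 0.02 m/s and contact force between the fingers and panel below 0.1 N); the robot touches nothing.
It fails at once if the medicine bottle is shifted by more than 25 mm or tipped over (distance of medicine_bottle from where it was at the start of the episode above 0.025 m or angle between medicine_bottle's own z axis and vertical above 0.35 rad).
It fails at once if the mug is shifted by more than 25 mm or tipped over (distance of enamel_mug from where it was at the start of the episode above 0.025 m or angle between enamel_mug's own z axis and vertical above 0.35 rad).
It fails at once if the grease tin is shifted by more than 25 mm or tipped over (distance of grease_tin from where it was at the start of the episode above 0.025 m or angle between grease_tin's own z axis and vertical above 0.35 rad).
It fails at once if the gripper or arm pushes on the desk or its fasteners with more than 3 N (contact force between any of the fingers, the arm and desk above 3 N).
It fails at once if the panel is dropped on the mat: it moves faster than 0.5 m/s within 60 mm above the mat (horizontal distance between panel and mat_top below 0.1 m and z of panel in the frame of mat_top below 0.06 m and linear speed of panel above 0.5 m/s).
It also fails if it takes over 61 s, if anything falls off the work surface, if the arm or the gripper's body presses on something with over 40 N, if the wrist force passes 120 N, or if a joint passes its speed limit or range.

## Working session

There is one attempt and no reset: what is moved stays moved. The work goes in short steps, Python scripts to look and compute and a tool call to move; the robot and the scene stay as the last step left them, time stands still between calls to the robot, and variables do not carry over. Pictures are saved under pics/ and viewed, at most 10 in all, crops included, and the job is handed in when it is done.

Besides the shell and the picture viewer there is one more tool, called after "Request:" as name(argument=value, ...) on one line, values as JSON. arm_command: Moves the arm, as the interface text tells. Its arguments: {"type":"object","properties":{"slide":{"type":"array","items":{"type":"array","items":{"type":"number"}}},"spin":{"type":"array","items":{"type":"number"}},"jaw":{"type":"number"}},"required":["slide","spin"]}

```bash
mkdir -p pics; cat > h.py <<'E'
from workcell import *
import numpy as np, cv2
from scipy.spatial.transform import Rotation as R
np.set_printoptions(precision=4,suppress=True)
def cam(n): return camera(n)
def ray(p,px):
    K=np.array(p["intrinsics"]); u=(px[0]-K[0,2])/K[0,0]; v=(px[1]-K[1,2])/K[1,1]
    d=np.array([u,v]); s=d.copy()
    for _ in range(20): s=d/(1+p["k1"]*(s@s))
    Rm=R.from_rotvec(np.ravel(p["rvec"])).as_matrix(); t=np.ravel(p["tvec"])
    return -Rm.T@t, Rm.T@np.array([s[0],s[1],1.0])
def atz(p,px,z):
    c,d=ray(p,px); return c+d*(z-c[2])/d[2]
def atdepth(p,px):
    c,d=ray(p,px); x,y=int(round(px[0])),int(round(px[1])); w=p["range_z"][max(y-1,0):y+2,max(x-1,0):x+2]; w=w[w>0]
    return c+d*np.median(w) if w.size else None
def tri(obs):
    A=np.zeros((3,3));b=np.zeros(3)
    for p,px in obs:
        c,d=ray(p,px); d=d/np.linalg.norm(d); M=np.eye(3)-np.outer(d,d); A+=M;b+=M@c
    X=np.linalg.solve(A,b); return X,[np.linalg.norm(np.cross(X-ray(p,q)[0],ray(p,q)[1]/np.linalg.norm(ray(p,q)[1]))) for p,q in obs]
def proj(p,X):
    Rm=R.from_rotvec(np.ravel(p["rvec"])).as_matrix(); q=Rm@np.asarray(X)+np.ravel(p["tvec"]); s=q[:2]/q[2]; s=s*(1+p["k1"]*(s@s)); K=np.array(p["intrinsics"])
    return np.array([K[0,0]*s[0]+K[0,2],K[1,1]*s[1]+K[1,2]])
def find(names,s,t):
    out={}
    for n in names:
        a=landmark_of(s,n);b=landmark_of(t,n)
        msg=n
        for l,p in (("S",a),("T",b)):
            msg+=f" {l}:"+" ".join(f"{np.round(o['centre'],1)}c{o['confidence']:.2f}" for o in p[:2])
        if a and b:
            X,r=tri([(s,a[0]["centre"]),(t,b[0]["centre"])]); msg+=f" X={X} r={np.round(r,4)}"; out[n]=X
        print(msg)
    return out
def state():
    o=get_obs(); print("t",o["clock"],"j",np.array(o["joint_pos"]),"p",np.array(o["eef_pos"]),"q",np.array(o["tool_rot"]),"F",np.array(o["ft_force"]),"w",o["grip_width"],o["grasp_force"]); return o
E
python3 - <<'E'
from h import *
state()
try: print("gpo",grip_point_offset)
except NameError: print([k for k in dir() if not k.startswith('_')])
print(R.from_quat(get_obs()["tool_rot"]).as_matrix())
s=cam("scene");t=cam("top")
cv2.imwrite("pics/s0.png",s["pixels"][:,:,::-1]);cv2.imwrite("pics/t0.png",t["pixels"][:,:,::-1])
find("desk panel_seat cam_left_slot cam_right_slot panel panel_handle stand stand_hole driver_grip driver_guard driver_tip mat mat_top medicine_bottle enamel_mug grease_tin".split(),s,t)
print(get_obs()["clock"])
E
```

```text
t 0.0 j [1.123  0.2414 0.0038 1.3352 0.     1.5708] p [0.2162 0.4501 0.2061] q [ 0.222   0.975  -0.001  -0.0002] F [ 0.4963 -0.1376 -1.0258] w 0.08535665695213526 0.0
gpo 0.0187
[[-0.9014  0.433  -0.0009]
 [ 0.433   0.9014 -0.0018]
 [ 0.     -0.002  -1.    ]]
desk S:[256.9 252.8]c0.82 [249.4 148.9]c0.61 T:[211.4 230.1]c0.35 X=[ 0.5303  0.2427 -0.0072] r=[0.0448 0.0448]
panel_seat S:[255.3 227.4]c0.83 T:[290.6 253.6]c0.34 X=[ 0.5207  0.0275 -0.1852] r=[0.1061 0.1061]
cam_left_slot S:[294.2 229.3]c0.68 [204.6 161. ]c0.68 T:[212.8 229.4]c0.43 [291.6 252.5]c0.40 X=[0.4888 0.2264 0.0976] r=[0.0043 0.0043]
cam_right_slot S:[216.3 216.3]c0.44 [251.3 155. ]c0.39 T:[208.5 160.4]c0.70 X=[0.6671 0.2407 0.1104] r=[0.0065 0.0065]
panel S:[257.9 227.4]c0.87 T:[209.8 193.4]c0.73 X=[0.5769 0.2361 0.0911] r=[0.0007 0.0007]
panel_handle S:[254.8 213.6]c0.69 [251.5 130.6]c0.24 T:[210.8 193.7]c0.71 X=[0.5784 0.231  0.1365] r=[0.0066 0.0066]
stand S:[250.7 182.4]c0.95 T:[290.3 174.8]c0.75 [233.  118.4]c0.65 X=[ 0.6465  0.0151 -0.0204] r=[0.0006 0.0006]
stand_hole S:[250.1 146.9]c0.65 [251.4 175.4]c0.38 T
[... 239 characters left out ...]
 r=[0.0025 0.0025]
driver_tip S:[249.6 179.2]c0.74 T:[308.2 119.2]c0.38 X=[ 0.7328 -0.0279 -0.027 ] r=[0.0771 0.0771]
mat S:[324.6 190.9]c0.62 [205.4 163.3]c0.21 T:[288.6 250.8]c0.97 X=[0.431  0.0232 0.0108] r=[0.0005 0.0005]
mat_top S:[293.8 225.8]c0.21 T:[290.8 251.7]c0.68 [212.5 191.1]c0.24 X=[ 0.463  -0.0077 -0.2329] r=[0.0385 0.0385]
medicine_bottle S:[340.3 261.2]c0.70 [255.3 226. ]c0.53 T:[215.4 273. ]c0.82 [293.2 167.7]c0.28 X=[ 0.3677  0.2238 -0.0072] r=[0.0003 0.0003]
enamel_mug S:[203.8 158.6]c0.65 T:[305.1 122.2]c0.97 X=[ 0.7993 -0.0249  0.0027] r=[0.0041 0.0041]
grease_tin S:[183.8 211.5]c0.82 [250.8 147.5]c0.60 T:[234.3 119. ]c0.78 X=[0.7973 0.1761 0.0031] r=[0.0035 0.0035]
1.7
```

```bash
cd pics; python3 -c "
import cv2,numpy as np
cv2.imwrite('a.png',cv2.resize(np.vstack([cv2.imread('s0.png'),cv2.imread('t0.png')]),None,fx=.78,fy=.78))"
```

```text
(no output)
```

View pics/a.png

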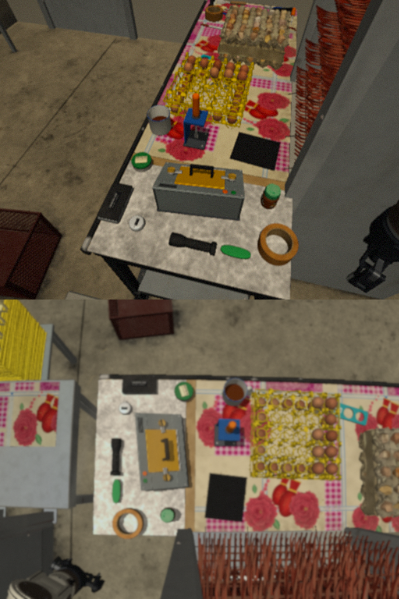

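```bash
python3 - <<'E'
import cv2,numpy as np
s=cv2.imread('pics/s0.png');t=cv2.imread('pics/t0.png')
a=cv2.resize(t[100:300,160:340],None,fx=2.9,fy=2.9,interpolation=cv2.INTER_CUBIC)
cv2.imwrite('pics/ta.png',a)
b=cv2.resize(s[105:285,170:370],None,fx=3.2,fy=3.2,interpolation=cv2.INTER_CUBIC)
cv2.imwrite('pics/sa.png',b)
E
```

```text
(no output)
```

View pics/ta.png

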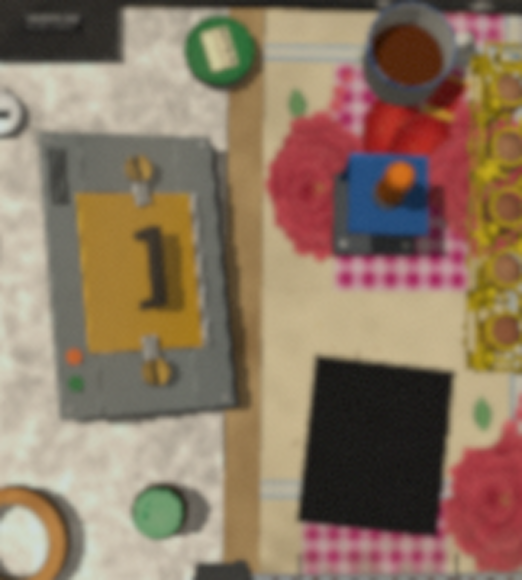

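View pics/sa.png

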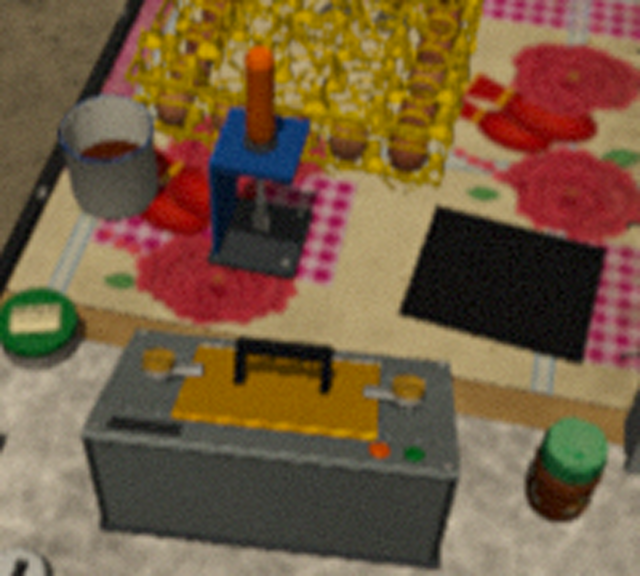

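```bash
cat >> h.py <<'E'
def blob(p,lo,hi,roi):
    m=cv2.inRange(cv2.cvtColor(p["pixels"],cv2.COLOR_RGB2HSV),np.array(lo),np.array(hi)); k=np.zeros_like(m); x0,y0,x1,y1=roi; k[y0:y1,x0:x1]=m[y0:y1,x0:x1]
    n,l,st,c=cv2.connectedComponentsWithStats(k); i=1+np.argmax(st[1:,4]); ys,xs=np.nonzero(l==i); return c[i],st[i,4],xs,ys
def rect(p,b,z):
    P=np.array([atz(p,(x,y),z)[:2] for x,y in zip(b[2],b[3])]).astype(np.float32)*1000
    return P.mean(0),cv2.minAreaRect(P)
E
python3 - <<'E'
from h import *
s=cam("scene");t=cam("top")
def hsv(p,x,y): return cv2.cvtColor(p["pixels"],cv2.COLOR_RGB2HSV)[int(y),int(x)]
print("yellow",hsv(t,200,195),"brass",hsv(t,213,228),hsv(t,208,159),"blue",hsv(t,290,170),"orange",hsv(t,298,161),"mat",hsv(t,290,252),"grey",hsv(t,230,230), hsv(s,290,225))
bl=blob(t,(100,120,60),(125,255,255),(265,145,330,200)); print("plate",bl[1],rect(t,bl,.125))
m=blob(t,(0,0,0),(180,255,45),(255,215,325,290)); print("mat",m[1],rect(t,m,.004))
for p,r1,r2 in((t,(195,145,225,166),(205,222,228,240)),(s,(210,208,226,225),(290,220,306,236))):
    for r in(r1,r2):
        b=blob(p,(12,90,80),(30,255,255),r); print("brass",b[0],b[1], atz(p,b[0],.113))
    o=blob(p,(5,150,110),(13,255,255),(230,110,320,175)); print("orange",o[0],o[1],o[3].min(),o[3].max())
# deck plane from depth
for p in(t,s):
    b=blob(p,(15,150,100),(28,255,255),(175,160,240,240) if p is t else (215,205,300,250))
    P=np.array([atdepth(p,(x,y)) for x,y in zip(b[2],b[3])]); 
    for _ in range(4):
        c=P.mean(0); n=np.linalg.svd(P-c)[2][2]; e=(P-c)@n; P=P[abs(e)<2*e.std()+1e-4]
    print("panel",b[0],b[1],"c",c,"n",n*np.sign(n[2]),"std",e.std())
def crop(p,x0,y0,x1,y1,f): return cv2.resize(p["pixels"][y0:y1,x0:x1,::-1],None,fx=f,fy=f,interpolation=cv2.INTER_CUBIC)
cv2.imwrite("pics/z.png",np.hstack([crop(s,230,110,280,190,7),crop(t,190,145,236,191,7)[:0] if 0 else cv2.copyMakeBorder(crop(t,275,145,325,195,7),0,210,0,0,cv2.BORDER_CONSTANT)]))
for z in (.015,.03,.05): print(z,proj(s,[.645,.02,z]))
print("desk/cam", "scene cam",ray(s,(256,192))[0],"top cam",ray(t,(256,192))[0], get_obs()["clock"])
E
```

```text
yellow [ 20 175 163] brass [ 20 151 105] [ 19 130 122] blue [110  67  84] orange [ 13 218 205] mat [38 38 27] grey [ 39  17 105] [34 25 83]
plate 505 (array([637.9855,  27.5416], dtype=float32), ((642.3936767578125, 25.185951232910156), (69.54279327392578, 69.04261779785156), 0.730498731136322))
mat 2489 (array([422.6296,  20.5934], dtype=float32), ((422.7979431152344, 20.11687469482422), (126.5122299194336, 151.1470947265625), 83.71280670166016))
brass [207.4923 157.7231] 65 [0.667  0.2423 0.113 ]
brass [213.68   227.7333] 75 [0.4882 0.2234 0.113 ]
orange [296.88 160.96] 50 156 165
brass [218.9359 217.0897] 78 [0.6665 0.2432 0.113 ]
brass [297.039  225.4545] 77 [0.4883 0.2247 0.113 ]
orange [250.2774 131.3577] 137 120 147
panel [206.6255 193.3023] 1773 c [0.5762 0.2433 0.105 ] n [ 0.052  -0.4954  0.8671] std 0.0007606175108720993
panel [257.2534 229.3039] 1188 c [0.5741 0.2497 0.107 ] n [ 0.0503 -0.4951  0.8674] std 0.0004063179047738505
0.015 [250.9686 175.8424]
0.03 [250.9495 172.3633]
0.05 [250.9234 167.5981]
desk/cam scene cam [0.4832 0.6807 0.7884] top cam [0.4461 0.1577 1.2699] 1.8
```

View pics/z.png

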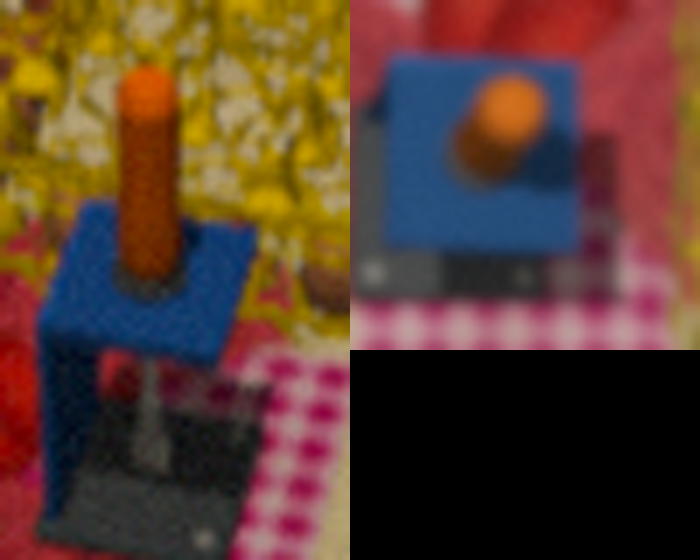

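```bash
cat >> h.py <<'E'
def pose():
    o=get_obs(); M=R.from_quat(o["tool_rot"]).as_matrix(); return np.array(o["eef_pos"]),M,np.degrees(np.arctan2(M[1,1],M[0,1]))
def go(x,y,z,a):
    p,M,al=pose(); d=(np.array([x,y,z])-p)@M*100; sp=-((a-al+180)%360-180); print("-> slide",np.round(d,2),"spin",round(sp,1),"rows",np.ceil(max(np.linalg.norm(d)/6.25,abs(sp)/10.7)))
E
python3 - <<'E'
from h import *
s=cam("scene");t=cam("top")
for n in ("driver_grip","stand_hole","driver_guard"): find([n],s,t)
print("end",tri([(s,(251.2,122.8)),(t,(298.0,160.2))]))
o1=blob(t,(3,130,60),(14,255,255),(275,145,325,180));o2=blob(s,(3,130,60),(14,255,255),(240,115,262,153))
print(o1[0],o1[1],o2[0],o2[1],tri([(s,o2[0]),(t,o1[0])]))
go(.645,.021,.30,90)
# wing directions: project deck points, look for silvery pixels around each cam at wing height
dx=np.array([-.103,.995,0]);dy=np.array([-.995,-.103,0]);n=.866*np.array([0,0,1])-.5*dx;sl=.866*dx+.5*np.array([0,0,1])
seat=np.array([.5765,.2429,.0975])
for nm,c,w0 in(("L",seat+.09*dy,-1),("R",seat-.09*dy,1)):
  for p,l in((s,"s"),(t,"t")):
    G=cv2.cvtColor(p["pixels"],cv2.COLOR_RGB2HSV).astype(float); best=[]
    for th in np.arange(-.3,.65,.05):
        v=[]
        for r in np.arange(.014,.031,.002):
            for q in(-.004,0,.004):
                e=w0*(np.cos(th)*dy-np.sin(th)*sl); f=np.cross(n,e)
                u=proj(p,c+.0115*n+r*e+q*f); a=cv2.remap(G.astype(np.float32),np.float32([[u[0]]]),np.float32([[u[1]]]),cv2.INTER_LINEAR)[0,0]; v.append(a[2]-a[1]*.7)
        best.append((round(th,2),round(np.mean(v))))
    print(nm,l,best)
E
```

```text
driver_grip S: T:[205.1 161.6]c0.69 [298.4 161.3]c0.49
stand_hole S:[248.8 149. ]c0.98 T:[294.4 169.1]c0.59 [288.9 250.3]c0.22 X=[0.6446 0.0207 0.1216] r=[0.0057 0.0057]
driver_guard S:[253.  148.1]c0.92 [250.4 177.2]c0.20 T:[294.1 168.9]c0.75 X=[0.6383 0.0219 0.1291] r=[0.0003 0.0003]
end (array([0.6437, 0.0228, 0.2146]), [np.float64(0.0007168290588401808), np.float64(0.0007168290588402907)])
[296.0174 162.5478] 115 [250.7457 134.6681] 232 (array([0.6451, 0.0227, 0.1756]), [np.float64(0.0007747161147593338), np.float64(0.000774716114759449)])
-> slide [-57.23 -20.18  -9.3 ] spin -25.7 rows 10.0
L s [(np.float64(-0.3), 59), (np.float64(-0.25), 67), (np.float64(-0.2), 74), (np.float64(-0.15), 81), (np.float64(-0.1), 87), (np.float64(-0.05), 91), (np.float64(-0.0), 95), (np.float64(0.05), 97), (np.float64(0.1), 97), (np.float64(0.15), 95), (np.float64(0.2), 94), (np.float64(0.25), 89), (np.float64(0.3), 82), (np.float64(0.35), 75), (np.float64(0.4), 67), (np.float64(0.45), 59), (np.float64(0.5), 51), (np.float64(0.55), 45), (np.float64(0.6), 41)]
L t [(np.float64(-0.3), 68), (np.float6
[... 651 characters left out ...]
(np.float64(0.15), 108), (np.float64(0.2), 104), (np.float64(0.25), 99), (np.float64(0.3), 94), (np.float64(0.35), 89), (np.float64(0.4), 81), (np.float64(0.45), 75), (np.float64(0.5), 68), (np.float64(0.55), 62), (np.float64(0.6), 58)]
R t [(np.float64(-0.3), 81), (np.float64(-0.25), 84), (np.float64(-0.2), 87), (np.float64(-0.15), 92), (np.float64(-0.1), 96), (np.float64(-0.05), 99), (np.float64(-0.0), 103), (np.float64(0.05), 105), (np.float64(0.1), 107), (np.float64(0.15), 107), (np.float64(0.2), 105), (np.float64(0.25), 101), (np.float64(0.3), 97), (np.float64(0.35), 92), (np.float64(0.4), 87), (np.float64(0.45), 82), (np.float64(0.5), 78), (np.float64(0.55), 74), (np.float64(0.6), 71)]
```

Request:
arm_command(slide=[[0, 0, -6], [-6, -2, -9.3], [-12, -4, -9.3], [-18, -6, -9.3], [-24, -8, -9.3]], spin=[0, -8, -16, -25.7, -25.7], jaw=8.5)

```text
clock: 2.82
eef_pos: [0.3882, 0.2844, 0.3003]
tool_rot: [-0.001, 1.0, 0.0, 0.0]
ft_force: [-0.2, 0.3, 0.5]
grip_width: 0.0851
grasp_force: 0.0
```

```bash
python3 -c "
from h import *
state();go(.6445,.0225,.30,90)"
```

```text
t 2.825 j [0.6323 0.182  0.171  1.5586 0.0001 0.6294] p [0.3882 0.2844 0.3003] q [-0.0014  1.      0.0004  0.0004] F [-0.2428  0.3474  0.4845] w 0.08513175261282922 0.0
-> slide [-25.55 -26.27   0.04] spin 0.2 rows 6.0
```

Request:
arm_command(slide=[[-5, -5.1, 0], [-10, -10.3, 0], [-15, -15.4, 0], [-20, -20.6, 0], [-25.6, -26.3, 0]], spin=[0, 0, 0, 0, 0])

```text
clock: 3.45
eef_pos: [0.6064, 0.0601, 0.3001]
tool_rot: [-0.0, 1.0, 0.0, 0.0]
ft_force: [0.6, 0.6, 0.4]
grip_width: 0.0848
grasp_force: 0.0
```

Request:
arm_command(slide=[[0, 0, 0], [0, 0, 0], [0, 0, 0], [0, 0, 0], [0, 0, 0]], spin=[0, 0, 0, 0, 0])

```text
clock: 4.08
eef_pos: [0.6047, 0.0626, 0.3007]
tool_rot: [-0.001, 1.0, 0.0, 0.0]
ft_force: [0.7, -0.2, 0.2]
grip_width: 0.0851
grasp_force: 0.0
```

```bash
python3 -c "
from h import *
state();go(.6445,.0225,.168,90)"
```

```text
t 4.075 j [0.1032 0.4598 0.56   1.67   0.     0.1009] p [0.6047 0.0626 0.3007] q [-0.0011  1.      0.0001  0.0005] F [ 0.7287 -0.1907  0.1751] w 0.08512358196294813 0.0
-> slide [-3.95 -4.02 13.27] spin 0.1 rows 3.0
```

Request:
arm_command(slide=[[-3.95, -4, 0], [-3.95, -4, 0], [-3.95, -4, 5], [-3.95, -4, 10], [-3.95, -4, 13.2]], spin=[0, 0, 0, 0, 0])

```text
clock: 4.7
eef_pos: [0.6429, 0.0224, 0.1657]
tool_rot: [-0.001, 1.0, 0.0, -0.001]
ft_force: [0.5, 0.8, 0.3]
grip_width: 0.0849
grasp_force: 0.0
```

Request:
arm_command(slide=[[0, 0, 0], [0, 0, 0], [0, 0, 0], [0, 0, 0], [0, 0, 0]], spin=[0, 0, 0, 0, 0], jaw=0)

```text
clock: 5.32
eef_pos: [0.6461, 0.0221, 0.1706]
tool_rot: [-0.0, 1.0, 0.0, 0.002]
ft_force: [-1.0, 1.6, 5.4]
grip_width: 0.0221
grasp_force: 59.1
```

Request:
arm_command(slide=[[0, 0, 0], [0, 0, 0], [0, 0, 0], [0, 0, -3], [0, 0, -6]], spin=[0, 0, 0, 0, 0])

```text
clock: 5.95
eef_pos: [0.6443, 0.0216, 0.2284]
tool_rot: [-0.0, 1.0, -0.0, -0.001]
ft_force: [0.2, 0.0, -0.6]
grip_width: 0.0222
grasp_force: 58.9
```

```bash
python3 -c "
from h import *
state();go(.56,.05,.36,90)"
```

```text
t 5.95 j [ 0.0336  0.5402  0.5041  1.5359 -0.0002  0.033 ] p [0.6443 0.0216 0.2284] q [-0.0003  1.     -0.0001 -0.0006] F [ 0.2265  0.0041 -0.6151] w 0.022227119928965266 58.93008818777162
-> slide [  8.44   2.84 -13.15] spin 0.0 rows 3.0
```

Request:
arm_command(slide=[[0, 0, -5], [0, 0, -10], [4, -4, -10], [8, -8, -10], [8, -8, -10]], spin=[0, 0, 0, 0, 0])

```text
clock: 6.58
eef_pos: [0.5617, -0.0608, 0.3286]
tool_rot: [0.002, 1.0, -0.0, -0.001]
ft_force: [0.3, 0.7, -0.2]
grip_width: 0.0219
grasp_force: 67.7
```

Request:
arm_command(slide=[[0, 0, 0], [0, 0, 0], [0, 0, 0], [0, 0, 0], [0, 0, 0]], spin=[0, 0, 0, 0, 0])

```text
clock: 7.2
eef_pos: [0.5649, -0.058, 0.3278]
tool_rot: [-0.001, 1.0, 0.0, -0.0]
ft_force: [-0.8, -0.5, -0.1]
grip_width: 0.022
grasp_force: 67.7
```

```bash
python3 - <<'E'
from h import *
state(); p,M,a=pose()
s=cam("scene");t=cam("top")
find(["driver_tip","driver_guard","driver_grip"],s,t)
e=p+np.array([0,0,.0187+.002-.173]); print("expected tip",e,proj(s,e),proj(t,e),"guard",proj(s,e+[0,0,.11]))
u=proj(s,e).astype(int)
c=s["pixels"][u[1]-75:u[1]+15,u[0]-35:u[0]+35,::-1]; cv2.imwrite("pics/d1.png",cv2.resize(c,None,fx=6.5,fy=6.5,interpolation=cv2.INTER_CUBIC)); print("crop origin",u[0]-35,u[1]-75)
E
```

```text
t 7.2 j [-0.1023  0.3752  0.5016  1.6975 -0.     -0.1037] p [ 0.5649 -0.058   0.3278] q [-0.0007  1.      0.     -0.0001] F [-0.8393 -0.4976 -0.1163] w 0.021962724224037028 67.65703873214079
driver_tip S:[287.3 122.1]c0.88 T:[326.3 194.8]c0.48 X=[ 0.5657 -0.0516  0.1718] r=[0.0025 0.0025]
driver_guard S:[292.5  86.6]c0.90 [340.3 262. ]c0.45 T:[339.1 191.4]c0.55 X=[ 0.5622 -0.0606  0.2756] r=[0.0023 0.0023]
driver_grip S: T:[287.5 251.4]c0.66 [341.5 192.4]c0.48
expected tip [ 0.5649 -0.058   0.1755] [287.185  119.2986] [329.188  196.0128] guard [290.6432  83.3196]
crop origin 252 44
```

View pics/d1.png

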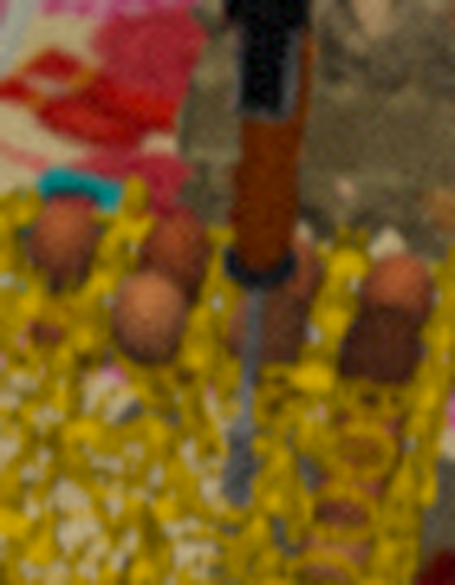

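```bash
python3 -c "
from h import *
go(.4895,.2253,.328,100.9);go(.4895,.2253,.2906,100.9)"
```

```text
-> slide [ 7.5  28.37  0.  ] spin -10.9 rows 5.0
-> slide [ 7.5  28.37  3.74] spin -10.9 rows 5.0
```

Request:
arm_command(slide=[[1.5, 5.7, 0], [3, 11.4, 0], [4.5, 17.1, 0], [6, 22.8, 0], [7.5, 28.4, 0]], spin=[-5, -10.9, -10.9, -10.9, -10.9])

```text
clock: 8.22
eef_pos: [0.4888, 0.2273, 0.3282]
tool_rot: [-0.095, 0.995, 0.0, 0.0]
ft_force: [1.2, 1.3, -0.1]
grip_width: 0.0218
grasp_force: 67.7
```

Request:
arm_command(slide=[[0, 0, 1], [0, 0, 2], [0, 0, 3.5], [0, 0, 3.5], [0, 0, 3.5]], spin=[0, 0, 0, 0, 0])

```text
clock: 8.85
eef_pos: [0.4899, 0.2245, 0.2933]
tool_rot: [-0.094, 0.996, -0.0, 0.0]
ft_force: [-0.2, -0.7, -0.3]
grip_width: 0.0217
grasp_force: 67.7
```

```bash
python3 - <<'E'
from h import *
state(); p,M,a=pose(); print("alpha",a)
s=cam("scene");t=cam("top")
find(["driver_tip","driver_guard","cam_left_slot"],s,t)
e=p+M@[.002,0,0]+np.array([0,0,-.1556]); print("expected tip",e,proj(s,e),proj(t,e)," slot top", proj(s,[.4869,.2237,.1148]))
u=proj(s,e).astype(int)
c=s["pixels"][u[1]-70:u[1]+25,u[0]-40:u[0]+40,::-1]; cv2.imwrite("pics/d2.png",cv2.resize(c,None,fx=6.2,fy=6.2,interpolation=cv2.INTER_CUBIC)); print("crop origin",u[0]-40,u[1]-70)
E
```

```text
t 8.85 j [ 0.4298  0.3037  0.3116  1.5784 -0.0001  0.2408] p [0.4899 0.2245 0.2933] q [-0.0944  0.9955 -0.      0.0001] F [-0.2254 -0.6832 -0.3371] w 0.021732809775520324 67.67826699418947
alpha 100.82808647712942
driver_tip S:[298.  215.3]c0.62 T:
driver_guard S:[305.4 187.8]c0.62 T:[232.  119.4]c0.39 X=[0.5958 0.212  0.3052] r=[0.1204 0.1204]
cam_left_slot S:[296.4 227.8]c0.45 T:
expected tip [0.488  0.2242 0.1377] [298.2921 219.1046] [212.8121 227.4465]  slot top [297.7835 224.7815]
crop origin 258 149
```

View pics/d2.png

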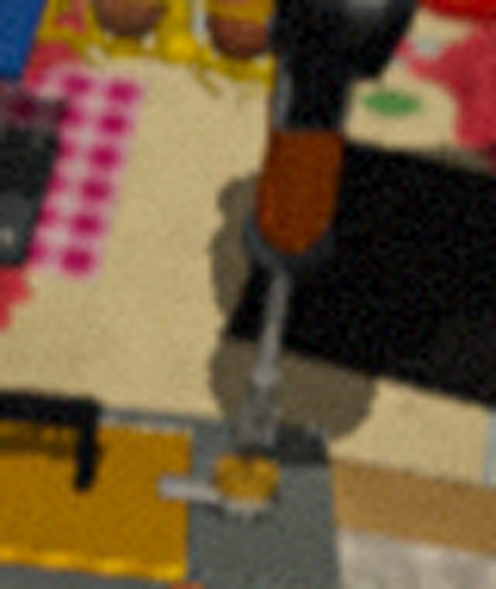

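```bash
python3 - <<'E'
from h import *
s=cam("scene"); p,M,a=pose()
H=cv2.cvtColor(s["pixels"],cv2.COLOR_RGB2HSV).astype(int); P=s["pixels"].astype(float)
axis=np.array([proj(s,p+np.array([0,0,-.1556+h])) for h in np.arange(0,.175,.002)])
f=lambda r:np.interp(r,axis[::-1,1],axis[::-1,0])
col1=proj(s,p+np.array([.001,0,-.05]))-proj(s,p+np.array([0,0,-.05])); print("px per mm x",col1)
o=blob(s,(3,130,40),(14,255,255),(292,165,318,195))
for r in range(o[3].min()+1,o[3].max()-5):
    xs=o[2][o[3]==r]; print("orange",r,(xs.min()+xs.max())/2, "axis",round(f(r),2))
for r in range(192,222):
    c=int(round(f(r))); w=P[r,c-7:c+8].mean(1); print(r,round(f(r)-c+7,1),w.astype(int))
E
```

```text
px per mm x [-0.5016 -0.0907]
orange 170 307.0 axis 306.07
orange 171 307.0 axis 305.89
orange 172 307.0 axis 305.72
orange 173 307.0 axis 305.55
orange 174 306.5 axis 305.37
orange 175 306.5 axis 305.2
orange 176 306.0 axis 305.03
orange 177 306.0 axis 304.85
orange 178 306.0 axis 304.68
orange 179 306.0 axis 304.51
orange 180 305.0 axis 304.33
orange 181 305.5 axis 304.16
orange 182 305.0 axis 303.99
orange 183 305.0 axis 303.81
orange 184 305.0 axis 303.64
192 7.3 [67 72 67 34 18 24 42 44 32 26 21 23 25 22 20]
193 7.1 [74 68 52 27  9 13 27 48 47 36 21 24 13 17 11]
194 6.9 [75 71 47 13  3 16 30 61 66 51 21 10  8 14  5]
195 6.7 [79 58 27  4  0  5 35 74 75 54 25  9 12  2 14]
196 6.6 [73 50 20 10 16 13 39 75 73 45 16  2 10  0 16]
197 7.4 [71 66 42 11  5  2 12 50 78 76 32  7  6 15  6]
198 7.2 [70 52 26  2 14 14 19 54 79 76 36  8  3  4  3]
199 7.0 [77 49 10  5  8  8 32 64 75 71 26 13  4  9 14]
200 6.9 [89 33  4 10  2  6 30 81 90 72 22 10 11  6  0]
201 6.7 [ 84  21   8   3  10  14  45  94 102  64  21   4   5   1  17]
202 6.5 [ 65  18  10   8   2  13  52  97 102  48  14   4   9  17   6]
2
[... 523 characters left out ...]
102  84  73  74  75]
211 7.0 [ 80  73  73  75  77  73  71  95 108 109  93  79  77  73  76]
212 6.8 [96 65 73 73 69 72 72 79 85 84 74 74 80 78 73]
213 6.6 [116  82  78  73  78  76  72  78  81  70  68  69  69  71  80]
214 7.4 [160 149  92  74  73  84  94  74  74  76  77  78  74  75  76]
215 7.3 [144 146 110  77  75  83  97  83  76  77  73  88  79  73  71]
216 7.1 [105 106 108  81  75  76  81  72  75  68  79  97  73  69  70]
217 6.9 [80 85 86 81 78 79 77 69 68 67 76 83 59 57 59]
218 6.7 [73 78 79 79 82 92 87 74 74 75 76 67 48 42 40]
219 6.6 [79 79 84 79 84 95 82 83 80 77 80 57 38 38 44]
220 7.5 [84 86 80 81 79 79 75 72 70 72 68 62 49 37 44]
221 7.5 [78 84 86 82 76 70 59 61 55 50 52 52 35 35 42]
```

Request:
arm_command(slide=[[-0.05, 0.11, 1], [-0.05, 0.11, 1.8], [-0.05, 0.11, 2.1], [-0.05, 0.11, 2.3], [-0.05, 0.11, 2.4]], spin=[0, 0, 0, 0, 0])

```text
clock: 9.93
eef_pos: [0.4918, 0.2276, 0.2736]
tool_rot: [-0.095, 0.995, 0.001, 0.005]
ft_force: [-1.0, -1.7, 19.7]
grip_width: 0.022
grasp_force: 70.1
```

Request:
arm_command(slide=[[0, 0, 0], [0, 0, 0.1], [0, 0, 0.2], [0, 0, 0.2], [0, 0, 0.2]], spin=[0, 0, 0, 0, 0])

```text
clock: 10.55
eef_pos: [0.4925, 0.2278, 0.2734]
tool_rot: [-0.095, 0.995, 0.002, 0.006]
ft_force: [-1.0, -1.3, 23.8]
grip_width: 0.0216
grasp_force: 70.5
```

```bash
python3 - <<'E'
from h import *
o=state(); print(np.array(o["ft_torque"])); p,M,a=pose(); e=p+M@[.0024,0,0]+np.array([0,0,-.1556]); print("tip",e)
E
```

```text
t 10.55 j [ 0.4336  0.2995  0.2549  1.5129 -0.0005  0.2426] p [0.4925 0.2278 0.2734] q [-0.0954  0.9954  0.002   0.0064] F [-0.9902 -1.2513 23.7748] w 0.02164956990751664 70.53392533023725
[-0.4146  0.5594  0.0058]
tip [0.4901 0.2274 0.1178]
```

Request:
arm_command(slide=[[0, 0, -0.4], [0, -0.05, -0.4], [0, -0.1, -0.4], [0, -0.15, -0.4], [0, -0.2, -0.4]], spin=[0, 0, 0, 0, 0])

```text
clock: 11.18
eef_pos: [0.4912, 0.2261, 0.2738]
tool_rot: [-0.096, 0.995, 0.002, 0.003]
ft_force: [-0.4, 1.6, 11.6]
grip_width: 0.0218
grasp_force: 69.2
```

Request:
arm_command(slide=[[0, -0.05, 0], [0, -0.1, 0], [0, -0.15, 0], [0, -0.2, 0], [0, -0.2, 0]], spin=[0, 0, 0, 0, 0])

```text
clock: 11.8
eef_pos: [0.4902, 0.2227, 0.2705]
tool_rot: [-0.095, 0.995, -0.0, -0.0]
ft_force: [0.6, -0.2, -0.2]
grip_width: 0.0219
grasp_force: 67.7
```

```bash
python3 - <<'E'
from h import *
o=state(); print(np.array(o["ft_torque"])); p,M,a=pose(); e=p+M@[.0024,0,-.0+.1556]; print("tip",e)
s=cam("scene")
c=s["pixels"][180:240,265:335,::-1]; cv2.imwrite("pics/d3.png",cv2.resize(c,None,fx=9,fy=9,interpolation=cv2.INTER_CUBIC)); print(proj(s,e),proj(s,[.4869,.2237,.1148]))
E
```

```text
t 11.8 j [ 0.4265  0.3037  0.2532  1.5212 -0.0002  0.2355] p [0.4902 0.2227 0.2705] q [-0.0954  0.9954 -0.0002 -0.0004] F [ 0.6468 -0.1882 -0.2087] w 0.021924056500936876 67.68234339135233
[-0.0304  0.0272  0.021 ]
tip [0.4878 0.2222 0.1149]
[297.5174 224.134 ] [297.7835 224.7815]
```

View pics/d3.png

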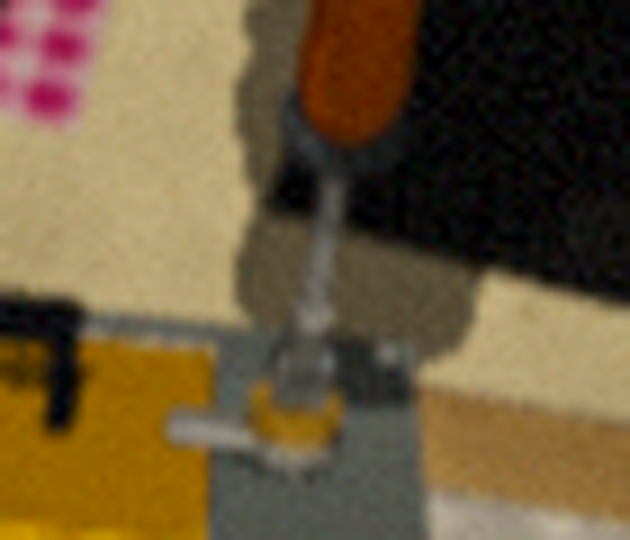

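Request:
arm_command(slide=[[0, 0, 0.1], [0, 0, 0.2], [0, 0, 0.3], [0, 0, 0.4], [0, 0, 0.4]], spin=[0, 0, 0, 0, 0])

```text
clock: 12.48
eef_pos: [0.4905, 0.2228, 0.2669]
tool_rot: [-0.095, 0.995, -0.0, -0.0]
ft_force: [-0.0, 0.1, -1.1]
grip_width: 0.0217
grasp_force: 67.7
```

```bash
python3 - <<'E'
from h import *
o=state(); print(np.array(o["ft_torque"])); p,M,a=pose(); e=p+M@[.0024,0,-.0+.1556]; print("tip",e)
E
```

```text
t 12.475 j [0.4265 0.304  0.2444 1.5115 0.     0.2354] p [0.4905 0.2228 0.2669] q [-0.0954  0.9954 -0.     -0.0001] F [-0.048   0.1134 -1.0901] w 0.02165353920187077 67.68069022378768
[ 0.0234 -0.0298 -0.0018]
tip [0.4881 0.2224 0.1113]
```

Request:
arm_command(slide=[[0, 0, 0.1], [0, 0, 0.2], [0, 0, 0.25], [0, 0, 0.25], [0, 0, 0.25]], spin=[0, 0, 0, 0, 0])

```text
clock: 13.1
eef_pos: [0.4906, 0.2229, 0.2645]
tool_rot: [-0.095, 0.995, 0.0, 0.0]
ft_force: [0.2, -1.4, -1.1]
grip_width: 0.0217
grasp_force: 67.7
```

```bash
python3 - <<'E'
from h import *
o=state(); print(np.array(o["ft_torque"])); p,M,a=pose(); e=p+M@[.0024,0,-.0+.1556]; print("tip",e)
E
```

```text
t 13.1 j [0.4265 0.3041 0.2386 1.5052 0.     0.2354] p [0.4906 0.2229 0.2645] q [-0.0954  0.9954  0.      0.    ] F [ 0.2441 -1.4455 -1.0999] w 0.021705740845350954 67.6810038065014
[ 0.0387 -0.014  -0.0197]
tip [0.4882 0.2224 0.1089]
```

Request:
arm_command(slide=[[0, 0.04, 0], [0.01, 0.08, 0], [0.03, 0.12, 0], [0.06, 0.15, 0], [0.09, 0.18, 0]], spin=[-10, -20, -30, -40, -50])

```text
clock: 13.72
eef_pos: [0.4903, 0.2246, 0.2662]
tool_rot: [-0.509, 0.861, -0.0, 0.002]
ft_force: [-0.1, -1.3, 4.1]
grip_width: 0.022
grasp_force: 68.3
```

```bash
python3 - <<'E'
from h import *
o=state(); print(np.array(o["ft_torque"])); p,M,a=pose(); e=p+M@[.0024,0,-.0+.1556]; print("tip",e,a)
E
```

```text
t 13.725 j [ 0.4299  0.3017  0.2395  1.5048 -0.0006 -0.6391] p [0.4903 0.2246 0.2662] q [-0.5094  0.8605 -0.0005  0.0019] F [-0.0808 -1.2893  4.1293] w 0.021982854819654618 68.30229262399371
[-0.1748 -0.0412 -0.0427]
tip [0.4898 0.2227 0.1106] 151.25191130874077
```

Request:
arm_command(slide=[[0, 0.04, 0], [0.01, 0.08, -0.05], [0.03, 0.12, -0.1], [0.06, 0.15, -0.1], [0.08, 0.18, -0.1]], spin=[-10, -20, -30, -40, -48])

```text
clock: 14.35
eef_pos: [0.4884, 0.225, 0.2671]
tool_rot: [0.815, -0.579, 0.001, -0.002]
ft_force: [0.5, 0.2, 4.2]
grip_width: 0.0218
grasp_force: 68.2
```

Request:
arm_command(slide=[[0, 0, 0], [0, 0, 0], [0, 0, 0], [0, 0, 0], [0, 0, 0]], spin=[-2, -2, -2, -2, -2])

```text
clock: 14.98
eef_pos: [0.4884, 0.2251, 0.267]
tool_rot: [0.823, -0.567, 0.001, -0.002]
ft_force: [0.5, 0.3, 6.3]
grip_width: 0.0219
grasp_force: 68.3
```

```bash
cat >> h.py <<'E'
def wings(p,l):
    dx=np.array([-.103,.995,0]);dy=np.array([-.995,-.103,0]);n=.866*np.array([0,0,1])-.5*dx;sl=.866*dx+.5*np.array([0,0,1]);seat=np.array([.5765,.2429,.0975])
    G=cv2.cvtColor(p["pixels"],cv2.COLOR_RGB2HSV).astype(np.float32)
    for nm,c,w0 in(("L",seat+.09*dy,-1),("R",seat-.09*dy,1)):
        out=[]
        for th in np.arange(-.2,1.9,.1):
            e=w0*(np.cos(th)*dy-np.sin(th)*sl); f=np.cross(n,e)
            U=np.float32([[proj(p,c+.0115*n+r*e+q*f)] for r in np.arange(.016,.031,.002) for q in(-.004,0,.004)])
            a=cv2.remap(G,U[:,:,0],U[:,:,1],cv2.INTER_LINEAR)[:,0]; out.append((round(float(th),1),int((a[:,2]-.7*a[:,1]).mean())))
        print(nm,l,out)
E
python3 - <<'E'
from h import *
o=state(); print(np.array(o["ft_torque"])); p,M,a=pose(); e=p+M@[.0024,0,-.0+.1556]; print("tip",e,a)
s=cam("scene");t=cam("top");wings(s,"s");wings(t,"t")
c=s["pixels"][180:240,265:335,::-1]; cv2.imwrite("pics/d4.png",cv2.resize(c,None,fx=9,fy=9,interpolation=cv2.INTER_CUBIC))
E
```

```text
t 14.975 j [ 0.4319  0.2982  0.2369  1.5056 -0.0001 -1.5028] p [0.4884 0.2251 0.267 ] q [ 0.8234 -0.5675  0.001  -0.0016] F [0.4909 0.329  6.2649] w 0.021938026743025616 68.30010877936729
[ 0.0521 -0.2368 -0.0835]
tip [0.4898 0.223  0.1114] -159.15184763337624
L s [(-0.2, 3), (-0.1, 2), (0.0, 1), (0.1, 2), (0.2, 4), (0.3, 9), (0.4, 17), (0.5, 31), (0.6, 49), (0.7, 67), (0.8, 84), (0.9, 95), (1.0, 95), (1.1, 88), (1.2, 80), (1.3, 72), (1.4, 68), (1.5, 66), (1.6, 65), (1.7, 65), (1.8, 66)]
R s [(-0.2, 87), (-0.1, 108), (0.0, 121), (0.1, 125), (0.2, 118), (0.3, 107), (0.4, 93), (0.5, 80), (0.6, 70), (0.7, 64), (0.8, 61), (0.9, 58), (1.0, 54), (1.1, 43), (1.2, 30), (1.3, 18), (1.4, 5), (1.5, -2), (1.6, -5), (1.7, -7), (1.8, -9)]
L t [(-0.2, 133), (-0.1, 121), (0.0, 114), (0.1, 112), (0.2, 115), (0.3, 122), (0.4, 127), (0.5, 129), (0.6, 130), (0.7, 129), (0.8, 129), (0.9, 127), (1.0, 126), (1.1, 125), (1.2, 123), (1.3, 121), (1.4, 120), (1.5, 119), (1.6, 122), (1.7, 128), (1.8, 135)]
R t [(-0.2, 105), (-0.1, 105), (0.0, 104), (0.1, 104), (0.2, 102), (0.3, 95), (0.4, 86), (0.5, 77), (0.6, 70), (0.7, 67), (0.8, 68), (0.9, 70), (1.0, 71), (1.1, 70), (1.2, 69), (1.3, 67), (1.4, 67), (1.5, 67), (1.6, 69), (1.7, 72), (1.8, 75)]
```

View pics/d4.png

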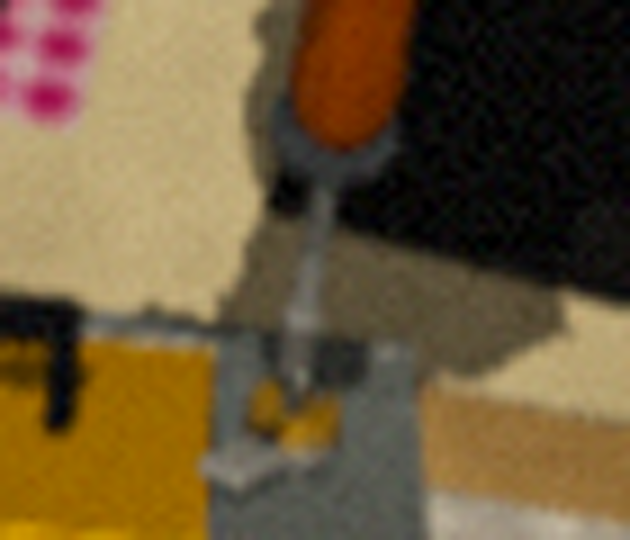

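Request:
arm_command(slide=[[0, 0, -0.4], [0, 0, -0.8], [0, 0, -0.8], [0, 0, -0.8], [0, 0, -0.8]], spin=[0, 0, 0, 0, 0])

```text
clock: 15.7
eef_pos: [0.4872, 0.2246, 0.2733]
tool_rot: [0.824, -0.567, -0.0, 0.0]
ft_force: [0.3, -0.7, 0.1]
grip_width: 0.022
grasp_force: 67.8
```

```bash
cat >> h.py <<'E'
def shaft(s):
    p,M,a=pose(); P=s["pixels"].astype(float); H=cv2.cvtColor(s["pixels"],cv2.COLOR_RGB2HSV).astype(int)
    ax=np.array([proj(s,p+np.array([0,0,-.1556+h])) for h in np.arange(0,.175,.002)]); f=lambda r:np.interp(r,ax[::-1,1],ax[::-1,0])
    k=-(proj(s,p+np.array([.001,0,-.1]))-proj(s,p+np.array([0,0,-.1])))[0]
    g=[f(r) for r in (0,)]; r0=int(proj(s,p+[0,0,-.055])[1]); r1=int(proj(s,p+[0,0,-.12])[1]); d=[]
    for r in range(r0+3,r1):
        c=int(round(f(r))); w=P[r,c-8:c+9].mean(1); b=np.interp(np.arange(17),[1,15],[np.median(w[:4]),np.median(w[-4:])]); v=np.clip(w-b,0,None); i=np.argmax(v[4:13])+4; v=v[i-2:i+3]; d.append(c-8+i-2+(v@np.arange(5))/v.sum()-f(r))
    print("shaft col off px",np.round(d,1),"median mm(-x)",np.median(d)/k,"k",k)
    m=(H[:,:,0]>2)&(H[:,:,0]<15)&(H[:,:,1]>130); d=[]
    for r in range(int(proj(s,p+[0,0,-.02])[1])+2,int(proj(s,p+[0,0,-.041])[1])-3):
        c=int(round(f(r))); x=np.nonzero(m[r,c-9:c+10])[0]; d.append(c-9+(x.min()+x.max())/2-f(r) if x.size else np.nan)
    print("handle off",np.round(d,1),"mm",np.nanmedian(d)/k)
E
python3 - <<'E'
from h import *
o=state(); p,M,a=pose(); print(a,M[:,0]); s=cam("scene"); shaft(s); t=cam("top"); wings(s,"s")
cv2.imwrite("pics/s5.png",s["pixels"][:,:,::-1])
E
```

```text
t 15.7 j [ 0.4319  0.299   0.2541  1.5264  0.0001 -1.5043] p [0.4872 0.2246 0.2733] q [ 0.8238 -0.5668 -0.0002  0.0002] F [ 0.2662 -0.6888  0.1135] w 0.022013294057919155 67.7653858785925
-159.06115788641253 [ 0.3574 -0.934  -0.0001]
shaft col off px [-0.5 -0.6 -0.5 -0.4 -0.3 -0.3 -0.3  0.  -0.5 -0.3 -0.3 -0.3 -0.6 -0.2
  0.  -0. ] median mm(-x) -0.6385416501202275 k 0.46500109630312636
handle off [0.1 0.3] mm 0.46113414502556316
L s [(-0.2, 4), (-0.1, 3), (0.0, 2), (0.1, 3), (0.2, 5), (0.3, 10), (0.4, 18), (0.5, 33), (0.6, 51), (0.7, 69), (0.8, 85), (0.9, 96), (1.0, 96), (1.1, 90), (1.2, 78), (1.3, 73), (1.4, 69), (1.5, 64), (1.6, 64), (1.7, 65), (1.8, 65)]
R s [(-0.2, 86), (-0.1, 106), (0.0, 119), (0.1, 123), (0.2, 117), (0.3, 107), (0.4, 92), (0.5, 79), (0.6, 69), (0.7, 64), (0.8, 62), (0.9, 59), (1.0, 53), (1.1, 43), (1.2, 31), (1.3, 18), (1.4, 7), (1.5, -2), (1.6, -4), (1.7, -6), (1.8, -7)]
```

Request:
arm_command(slide=[[0.01, -0.21, 0], [0.01, -0.21, 0], [0.01, -0.21, 0], [0.01, -0.21, 0], [0.01, -0.21, 0]], spin=[10.4, 20.8, 31.2, 41.6, 52])

```text
clock: 16.42
eef_pos: [0.4892, 0.2253, 0.2732]
tool_rot: [-0.489, 0.872, 0.0, -0.0]
ft_force: [0.5, -0.5, -1.5]
grip_width: 0.0222
grasp_force: 67.7
```

Request:
arm_command(slide=[[0, 0, 0.2], [0, 0, 0.4], [0, 0, 0.6], [0, 0, 0.8], [0, 0, 0.9]], spin=[0, 0, 0, 0, 0])

```text
clock: 17.05
eef_pos: [0.4893, 0.2253, 0.2643]
tool_rot: [-0.492, 0.871, 0.0, -0.0]
ft_force: [0.4, -0.0, 1.6]
grip_width: 0.0217
grasp_force: 67.8
```

```bash
cat >> h.py <<'E'
def st():
    o=get_obs(); p,M,a=pose(); print("t",o["clock"],"TCP",p,"a",round(a%360,1),"tip",p+M@[.0023,0,.1556],"F",np.array(o["ft_force"]),"T",np.array(o["ft_torque"]),"j6",o["joint_pos"][5])
E
python3 - <<'E'
from h import *
st()
E
```

```text
t 17.05 TCP [0.4893 0.2253 0.2643] a 149.0 tip [0.4881 0.2233 0.1087] F [ 0.3575 -0.0383  1.6291] T [-0.0336  0.067  -0.0006] j6 -0.5976461842954394
```

Request:
arm_command(slide=[[0, 0.04, 0.25], [0.01, 0.08, 0.25], [0.03, 0.12, 0.3], [0.05, 0.15, 0.3], [0.09, 0.18, 0.3]], spin=[-8, -18, -28, -39, -49])

```text
clock: 17.68
eef_pos: [0.4881, 0.2258, 0.2636]
tool_rot: [0.81, -0.586, 0.001, -0.002]
ft_force: [-0.6, -0.1, 6.4]
grip_width: 0.0218
grasp_force: 68.5
```

Request:
arm_command(slide=[[0, 0, 0], [0, 0, 0], [0, 0, 0], [0, 0, 0], [0, 0, 0]], spin=[-4, -4, -4, -4, -4])

```text
clock: 18.3
eef_pos: [0.488, 0.2258, 0.2636]
tool_rot: [0.829, -0.56, 0.001, -0.002]
ft_force: [-0.6, -0.5, 7.1]
grip_width: 0.0218
grasp_force: 68.6
```

```bash
python3 - <<'E'
from h import *
st(); s=cam("scene"); wings(s,"s")
E
```

```text
t 18.3 TCP [0.488  0.2258 0.2636] a 202.0 tip [0.4894 0.224  0.108 ] F [-0.5917 -0.5494  7.076 ] T [-0.051   0.2664 -0.0394] j6 -1.5206480546625187
L s [(-0.2, 3), (-0.1, 2), (0.0, 2), (0.1, 3), (0.2, 4), (0.3, 6), (0.4, 10), (0.5, 18), (0.6, 26), (0.7, 37), (0.8, 48), (0.9, 57), (1.0, 65), (1.1, 70), (1.2, 79), (1.3, 86), (1.4, 97), (1.5, 104), (1.6, 97), (1.7, 87), (1.8, 80)]
R s [(-0.2, 85), (-0.1, 106), (0.0, 119), (0.1, 124), (0.2, 118), (0.3, 108), (0.4, 94), (0.5, 81), (0.6, 71), (0.7, 65), (0.8, 62), (0.9, 59), (1.0, 53), (1.1, 43), (1.2, 31), (1.3, 18), (1.4, 5), (1.5, 0), (1.6, -2), (1.7, -8), (1.8, -8)]
```

Request:
arm_command(slide=[[0, 0, -1], [0, 0, -3], [0, 0, -5.3], [0, 0, -5.3], [0, 0, -5.3]], spin=[0, 0, 10, 20, 30])

```text
clock: 18.98
eef_pos: [0.4875, 0.2256, 0.3151]
tool_rot: [-0.654, 0.757, -0.0, 0.0]
ft_force: [0.6, -0.0, -0.3]
grip_width: 0.0216
grasp_force: 67.7
```

```bash
python3 - <<'E'
from h import *
st(); go(.6694,.2414,.31,101)
E
```

```text
t 18.975 TCP [0.4875 0.2256 0.3151] a 171.6 tip [0.4873 0.2233 0.1595] F [ 0.5715 -0.0267 -0.2796] T [-0.0275 -0.0142 -0.0391] j6 -0.9913317973111927
-> slide [ -4.22 -17.76   0.53] spin 70.6 rows 7.0
```

Request:
arm_command(slide=[[-0.8, -3.6, 0], [-1.7, -7.1, 0], [-2.5, -10.7, 0], [-3.4, -14.3, 0], [-4.22, -17.76, 0]], spin=[10, 20, 30, 40, 50])

```text
clock: 19.6
eef_pos: [0.6699, 0.2423, 0.3148]
tool_rot: [-0.273, 0.962, 0.0, 0.0]
ft_force: [0.6, 0.4, 0.5]
grip_width: 0.022
grasp_force: 67.7
```

Request:
arm_command(slide=[[0, 0, 0], [0, 0, 1], [0, 0, 1.6], [0, 0, 1.6], [0, 0, 1.6]], spin=[10, 20.6, 20.6, 20.6, 20.6])

```text
clock: 20.23
eef_pos: [0.6689, 0.2423, 0.2994]
tool_rot: [-0.1, 0.995, 0.0, 0.0]
ft_force: [0.5, 0.5, -0.7]
grip_width: 0.0217
grasp_force: 67.7
```

```bash
python3 - <<'E'
from h import *
st(); s=cam("scene"); wings(s,"s"); p,M,a=pose(); go(.6694,.2414,.2735,101)
e=p+M@[.0023,0,.1556]; print(proj(s,e),proj(s,[.6671,.2422,.1148])); shaft(s)
c=s["pixels"][170:230,185:255,::-1]; cv2.imwrite("pics/d6.png",cv2.resize(c,None,fx=9,fy=9,interpolation=cv2.INTER_CUBIC))
E
```

```text
t 20.225 TCP [0.6689 0.2423 0.2994] a 101.4 tip [0.6668 0.2419 0.1438] F [ 0.4606  0.5374 -0.6974] T [-0.0391 -0.0533  0.0148] j6 0.14806404591008937
L s [(-0.2, 4), (-0.1, 3), (0.0, 2), (0.1, 2), (0.2, 3), (0.3, 6), (0.4, 10), (0.5, 18), (0.6, 26), (0.7, 37), (0.8, 49), (0.9, 59), (1.0, 66), (1.1, 72), (1.2, 81), (1.3, 89), (1.4, 97), (1.5, 102), (1.6, 98), (1.7, 89), (1.8, 80)]
R s [(-0.2, 85), (-0.1, 106), (0.0, 119), (0.1, 123), (0.2, 117), (0.3, 107), (0.4, 92), (0.5, 77), (0.6, 64), (0.7, 54), (0.8, 45), (0.9, 36), (1.0, 25), (1.1, 13), (1.2, 4), (1.3, 0), (1.4, -3), (1.5, -5), (1.6, -6), (1.7, -12), (1.8, -12)]
-> slide [-0.02 -0.1   2.6 ] spin 0.4 rows 1.0
[217.886  208.7252] [218.748  216.2596]
shaft col off px [-5.4 -5.5 -4.9 -3.3 -4.  -4.3 -4.4 -3.9 -3.1 -2.9  0.1  0.1 -3.4 -3.6
 -3.9 -2.6] median mm(-x) -8.305968824818255 k 0.45523259537105787
handle off [2.3 1.7] mm 4.39373233888308
```

View pics/d6.png

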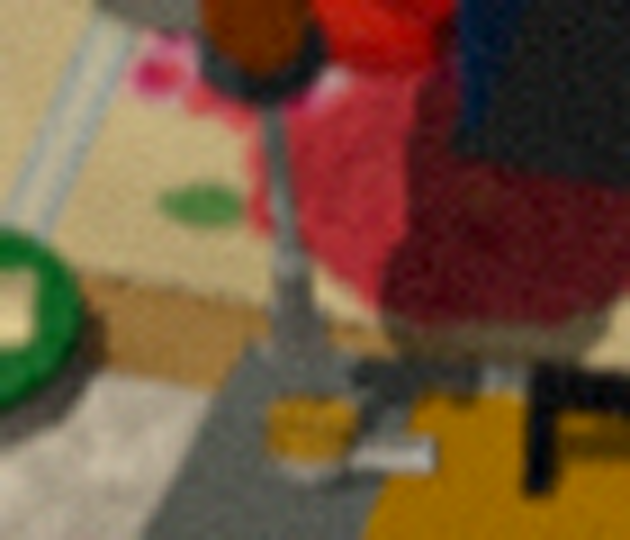

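Request:
arm_command(slide=[[0, -0.1, 1], [0, -0.1, 2], [0, -0.1, 2.7], [0, -0.1, 3.0], [0, -0.1, 3.1]], spin=[0, 0, 0, 0, 0])

```text
clock: 20.9
eef_pos: [0.6693, 0.2414, 0.2677]
tool_rot: [-0.099, 0.995, 0.0, 0.0]
ft_force: [-0.7, -0.1, -0.6]
grip_width: 0.0222
grasp_force: 67.7
```

Request:
arm_command(slide=[[0, 0, 0], [0, 0, 0.1], [0, 0, 0.1], [0, 0, 0.2], [0, 0, 0.2]], spin=[0, 0, 0, 0, 0])

```text
clock: 21.52
eef_pos: [0.6693, 0.2414, 0.2654]
tool_rot: [-0.099, 0.995, -0.0, -0.0]
ft_force: [-0.2, 0.4, -0.1]
grip_width: 0.0221
grasp_force: 67.7
```

```bash
python3 - <<'E'
from h import *
st()
E
```

```text
t 21.525 TCP [0.6693 0.2414 0.2654] a 101.3 tip [0.667  0.2409 0.1098] F [-0.2327  0.4231 -0.1435] T [-0.0375 -0.0315  0.0191] j6 0.14808909338535867
```

Request:
arm_command(slide=[[0, 0.04, 0.15], [0.01, 0.1, 0.25], [0.03, 0.16, 0.3], [0.05, 0.21, 0.35], [0.08, 0.25, 0.4]], spin=[-10, -20, -30, -40, -50])

```text
clock: 22.15
eef_pos: [0.6688, 0.2438, 0.2643]
tool_rot: [-0.512, 0.859, -0.001, 0.002]
ft_force: [-1.0, -0.0, 6.5]
grip_width: 0.0215
grasp_force: 68.6
```

```bash
python3 - <<'E'
from h import *
st(); s=cam("scene"); wings(s,"s")
E
```

```text
t 22.15 TCP [0.6688 0.2438 0.2643] a 151.7 tip [0.6684 0.2421 0.1087] F [-0.9834 -0.0276  6.4513] T [-0.1031  0.2082 -0.0305] j6 -0.7264605003239553
L s [(-0.2, 4), (-0.1, 3), (0.0, 3), (0.1, 4), (0.2, 5), (0.3, 8), (0.4, 12), (0.5, 20), (0.6, 28), (0.7, 38), (0.8, 50), (0.9, 60), (1.0, 67), (1.1, 72), (1.2, 81), (1.3, 90), (1.4, 96), (1.5, 103), (1.6, 97), (1.7, 86), (1.8, 80)]
R s [(-0.2, 7), (-0.1, 8), (0.0, 13), (0.1, 24), (0.2, 43), (0.3, 60), (0.4, 80), (0.5, 90), (0.6, 93), (0.7, 89), (0.8, 78), (0.9, 64), (1.0, 46), (1.1, 25), (1.2, 5), (1.3, -10), (1.4, -16), (1.5, -10), (1.6, 4), (1.7, 17), (1.8, 24)]
```

Request:
arm_command(slide=[[0, 0.04, 0], [0.01, 0.08, 0.05], [0.03, 0.12, 0.1], [0.05, 0.15, 0.1], [0.09, 0.18, 0.1]], spin=[-10, -20, -30, -40, -50])

```text
clock: 22.82
eef_pos: [0.6668, 0.2441, 0.2641]
tool_rot: [0.827, -0.562, 0.002, -0.003]
ft_force: [-0.6, -0.8, 8.3]
grip_width: 0.0219
grasp_force: 68.7
```

```bash
python3 - <<'E'
from h import *
st(); s=cam("scene"); wings(s,"s")
E
```

```text
t 22.825 TCP [0.6668 0.2441 0.2641] a 201.7 tip [0.6685 0.2424 0.1085] F [-0.6303 -0.7553  8.3421] T [-0.0182  0.1644 -0.054 ] j6 -1.5980324725664818
L s [(-0.2, 6), (-0.1, 4), (0.0, 4), (0.1, 4), (0.2, 5), (0.3, 8), (0.4, 12), (0.5, 20), (0.6, 28), (0.7, 39), (0.8, 50), (0.9, 60), (1.0, 67), (1.1, 74), (1.2, 83), (1.3, 90), (1.4, 99), (1.5, 104), (1.6, 99), (1.7, 87), (1.8, 80)]
R s [(-0.2, 12), (-0.1, 11), (0.0, 11), (0.1, 12), (0.2, 16), (0.3, 20), (0.4, 26), (0.5, 31), (0.6, 36), (0.7, 39), (0.8, 38), (0.9, 32), (1.0, 23), (1.1, 12), (1.2, 0), (1.3, -9), (1.4, -7), (1.5, 1), (1.6, 6), (1.7, 12), (1.8, 8)]
```

Request:
arm_command(slide=[[0, 0, -1], [0, 0, -3], [0, 0, -5.8], [0, 0, -5.8], [0, 0, -5.8]], spin=[0, 0, 0, 10, 20])

```text
clock: 23.5
eef_pos: [0.6664, 0.2439, 0.319]
tool_rot: [0.713, -0.701, 0.0, -0.001]
ft_force: [0.1, -0.2, -1.2]
grip_width: 0.0217
grasp_force: 67.7
```

```bash
python3 - <<'E'
from h import *
st(); s=cam("scene"); wings(s,"s")
c=s["pixels"][170:240,205:315,::-1]; cv2.imwrite("pics/d7.png",cv2.resize(c,None,fx=7,fy=7,interpolation=cv2.INTER_CUBIC))
go(.60,.10,.34,90)
E
```

```text
t 23.5 TCP [0.6664 0.2439 0.319 ] a 181.0 tip [0.6666 0.2416 0.1634] F [ 0.1001 -0.2264 -1.2455] T [-0.0216  0.0116  0.0128] j6 -1.2376694837949114
L s [(-0.2, 6), (-0.1, 4), (0.0, 4), (0.1, 4), (0.2, 6), (0.3, 9), (0.4, 13), (0.5, 20), (0.6, 28), (0.7, 39), (0.8, 50), (0.9, 60), (1.0, 68), (1.1, 74), (1.2, 84), (1.3, 91), (1.4, 99), (1.5, 105), (1.6, 99), (1.7, 89), (1.8, 81)]
R s [(-0.2, 14), (-0.1, 12), (0.0, 12), (0.1, 13), (0.2, 17), (0.3, 22), (0.4, 27), (0.5, 33), (0.6, 39), (0.7, 43), (0.8, 42), (0.9, 37), (1.0, 26), (1.1, 13), (1.2, 3), (1.3, 2), (1.4, 6), (1.5, 11), (1.6, 4), (1.7, -1), (1.8, -11)]
-> slide [14.28  6.83 -2.14] spin 90.8 rows 9.0
```

View pics/d7.png

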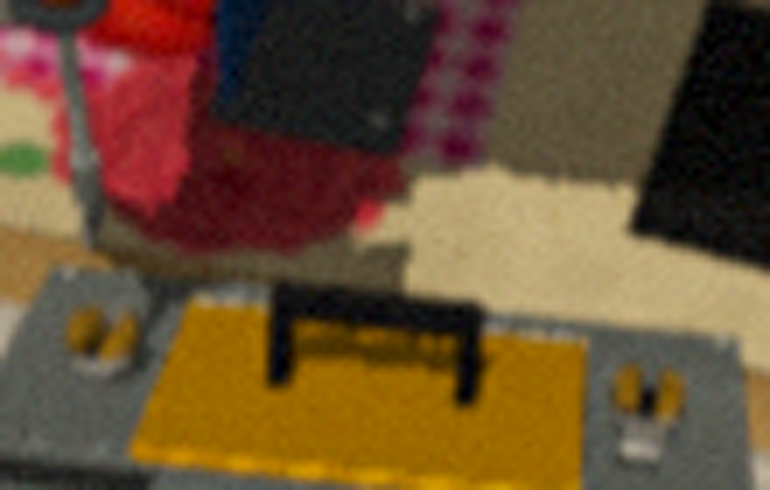

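```bash
python3 - <<'E'
from h import *
go(.6461,.0221,.319,90)
E
```

```text
-> slide [22.14  2.33 -0.04] spin 90.8 rows 9.0
```

Request:
arm_command(slide=[[4.4, 0.5, 0], [8.8, 0.9, 0], [13.2, 1.4, 0], [17.7, 1.9, 0], [22.1, 2.3, 0]], spin=[10, 20, 30, 40, 50])

```text
clock: 24.18
eef_pos: [0.6478, 0.0208, 0.3188]
tool_rot: [-0.352, 0.936, -0.0, 0.0]
ft_force: [0.4, 0.0, -1.1]
grip_width: 0.0216
grasp_force: 67.7
```

Request:
arm_command(slide=[[0, 0, 0], [0, 0, 0], [0, 0, 0], [0, 0, 0], [0, 0, 0]], spin=[10, 20, 30, 40.8, 40.8])

```text
clock: 24.8
eef_pos: [0.6481, 0.0222, 0.3185]
tool_rot: [-0.007, 1.0, -0.0, 0.0]
ft_force: [-0.4, 0.7, -0.8]
grip_width: 0.0216
grasp_force: 67.7
```

```bash
python3 - <<'E'
from h import *
st(); t=cam("top"); wings(t,"t"); go(.6461,.0221,.1706,90)
s=cam("scene"); wings(s,"s"); a=t["pixels"][145:240,175:245,::-1]
cv2.imwrite("pics/d8.png",cv2.resize(a,None,fx=6,fy=6,interpolation=cv2.INTER_CUBIC))
p,M,_=pose(); e=p+M@[.0023,0,.1556]; print(proj(s,e)); find(["driver_tip","driver_guard","stand_hole"],s,t)
E
```

```text
t 24.8 TCP [0.6481 0.0222 0.3185] a 90.8 tip [0.6458 0.0222 0.1629] F [-0.3671  0.7072 -0.8072] T [-0.009   0.0057  0.0127] j6 0.020924233956090398
L t [(-0.2, 34), (-0.1, 34), (0.0, 34), (0.1, 35), (0.2, 36), (0.3, 38), (0.4, 41), (0.5, 44), (0.6, 49), (0.7, 56), (0.8, 65), (0.9, 74), (1.0, 82), (1.1, 89), (1.2, 94), (1.3, 97), (1.4, 99), (1.5, 99), (1.6, 95), (1.7, 90), (1.8, 87)]
R t [(-0.2, 47), (-0.1, 46), (0.0, 45), (0.1, 45), (0.2, 45), (0.3, 45), (0.4, 47), (0.5, 49), (0.6, 52), (0.7, 56), (0.8, 59), (0.9, 61), (1.0, 63), (1.1, 66), (1.2, 70), (1.3, 75), (1.4, 80), (1.5, 84), (1.6, 85), (1.7, 83), (1.8, 80)]
-> slide [ 0.2  -0.01 14.79] spin 0.8 rows 3.0
L s [(-0.2, -2), (-0.1, -4), (0.0, -5), (0.1, -5), (0.2, -3), (0.3, 0), (0.4, 3), (0.5, 11), (0.6, 19), (0.7, 31), (0.8, 43), (0.9, 53), (1.0, 60), (1.1, 67), (1.2, 72), (1.3, 82), (1.4, 91), (1.5, 96), (1.6, 90), (1.7, 80), (1.8, 71)]
R s [(-0.2, 6), (-0.1, 3), (0.0, 2), (0.1, 3), (0.2, 7), (0.3, 11), (0.4, 17), (0.5, 24), (0.6, 32), (0.7, 36), (0.8, 38), (0.9, 34), (1.0, 26), (1.1, 14), (1.2, 3), (1.3, -1), (1.4, 0), (1.5, 2), (1.6, -6), (1.7, -11), (1.8, -21)]
[250.2251 138.176 ]
driver_tip S:[248.2 137.8]c0.84 T:[292.  159.1]c0.67 X=[0.6518 0.032  0.1726] r=[0.003 0.003]
driver_guard S:[253.  107.3]c0.94 [183.4 211.2]c0.68 T:[300.2 155.5]c0.48 [294.4 158. ]c0.43 X=[0.6422 0.0238 0.2633] r=[0.0039 0.0039]
stand_hole S:[248.9 149.6]c0.97 T:[295.3 164.7]c0.92 X=[0.651  0.0173 0.1163] r=[0.0001 0.0001]
```

View pics/d8.png

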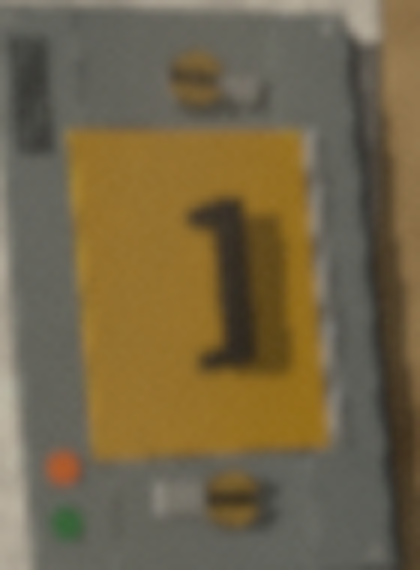

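Request:
arm_command(slide=[[0.2, 0, 0], [0.2, 0, 2.5], [0.2, 0, 5.5], [0.2, 0, 8.5], [0.2, 0, 11]], spin=[0.8, 0.8, 0.8, 0.8, 0.8])

```text
clock: 25.82
eef_pos: [0.6456, 0.0222, 0.2072]
tool_rot: [0.002, 1.0, -0.0, -0.0]
ft_force: [0.3, -0.2, -0.8]
grip_width: 0.0218
grasp_force: 67.7
```

```bash
python3 - <<'E'
from h import *
st(); go(.6461,.0221,.1706,90)
E
```

```text
t 25.825 TCP [0.6456 0.0222 0.2072] a 89.7 tip [0.6432 0.0222 0.0516] F [ 0.2686 -0.1516 -0.7524] T [-0.0472  0.0369  0.0198] j6 0.03894249122248237
-> slide [-0.05 -0.01  3.66] spin -0.3 rows 1.0
```

Request:
arm_command(slide=[[0, 0, 1.5], [0, 0, 2.8], [0, 0, 3.4], [0, 0, 3.6], [0, 0, 3.7]], spin=[0, 0, 0, 0, 0])

```text
clock: 26.45
eef_pos: [0.6467, 0.0223, 0.1722]
tool_rot: [0.002, 1.0, 0.0, 0.001]
ft_force: [1.3, -0.8, -0.9]
grip_width: 0.022
grasp_force: 67.7
```

Request:
arm_command(slide=[[0, 0, 0], [0, 0, 0], [0, 0, 0], [0, 0, 0], [0, 0, 0]], spin=[0, 0, 0, 0, 0], jaw=8.5)

```text
clock: 27.08
eef_pos: [0.6462, 0.0222, 0.1715]
tool_rot: [0.002, 1.0, -0.0, -0.0]
ft_force: [-0.8, -0.1, 0.0]
grip_width: 0.0851
grasp_force: 0.0
```

```bash
python3 - <<'E'
from h import *
st(); state(); s=cam("scene");t=cam("top"); find(["driver_guard","driver_grip","stand_hole"],s,t)
E
```

```text
t 27.075 TCP [0.6462 0.0222 0.1715] a 89.7 tip [0.6439 0.0222 0.0159] F [-0.7617 -0.1477  0.0138] T [-0.0389 -0.0002 -0.0256] j6 0.03887388405948492
t 27.075 j [ 0.0344  0.5543  0.3814  1.398  -0.      0.0389] p [0.6462 0.0222 0.1715] q [ 0.0022  1.     -0.     -0.    ] F [-0.7617 -0.1477  0.0138] w 0.08510127623033016 0.0
driver_guard S:[250.3 148.1]c0.60 [250.5 130.9]c0.47 T:[292.2 167.2]c0.51 X=[0.6432 0.0272 0.1327] r=[0.0015 0.0015]
driver_grip S:[251.1 129.7]c0.68 T:[296.8 162.3]c0.52 X=[0.6434 0.0229 0.1924] r=[0.0001 0.0001]
stand_hole S:[249.3 152.6]c0.91 T:[291.3 167.5]c0.89 [291.4 174.3]c0.23 X=[0.6455 0.0277 0.1159] r=[0.0018 0.0018]
```

Request:
arm_command(slide=[[0, 0, -2], [0, 0, -6], [0, 0, -10], [3, 5, -12], [6, 10, -12]], spin=[0, 0, 0, 0, -3])

```text
clock: 28.1
eef_pos: [0.5874, 0.1232, 0.2937]
tool_rot: [-0.024, 1.0, 0.001, 0.002]
ft_force: [0.6, 1.4, 0.1]
grip_width: 0.0848
grasp_force: 0.0
```

```bash
python3 - <<'E'
from h import *
st(); go(.5783,.2242,.20,95.9); s=cam("scene");t=cam("top"); find(["panel_handle","driver_guard","driver_grip","panel","mat_top","mat"],s,t)
# handle bar: dark pixels within panel, top view
b=blob(t,(0,0,0),(180,255,75),(200,172,222,212)); print(b[0],b[1],[atz(t,b[0],z) for z in (.12,.127,.133)])
b=blob(s,(0,0,0),(180,255,60),(238,205,278,232)); print(b[0],b[1],b[2].min(),b[2].max(),b[3].min(),b[3].max())
E
```

```text
t 28.1 TCP [0.5874 0.1232 0.2937] a 92.7 tip [0.5859 0.1233 0.1381] F [0.5737 1.3847 0.051 ] T [ 0.0679 -0.0276 -0.0226] j6 0.15945164476346146
-> slide [ 0.48 10.12  9.38] spin -3.2 rows 3.0
panel_handle S:[259.  216.1]c0.64 T:[211.3 194.1]c0.58 X=[0.5736 0.2299 0.1284] r=[0.0019 0.0019]
driver_guard S:[251.8 153. ]c0.74 [329.6 190.4]c0.74 T:
driver_grip S:[250.2 131.8]c0.76 [254.7 226.8]c0.20 T:
panel S:[259.6 224.9]c0.71 T:[205.6 193.8]c0.88 X=[0.572  0.245  0.1167] r=[0.0015 0.0015]
mat_top S:[329.4 189. ]c0.81 [260. 229.]c0.68 T:[215.7 276. ]c0.41 X=[0.407  0.2096 0.2412] r=[0.0309 0.0309]
mat S:[326.  191.3]c0.91 T:
[213.6972 192.2535] 142 [array([0.5773, 0.2244, 0.12  ]), array([0.5765, 0.224 , 0.127 ]), array([0.5758, 0.2236, 0.133 ])]
[258.6794 216.1818] 209 243 274 211 227
```

Request:
arm_command(slide=[[0.3, 4, 0], [0.5, 8, 2], [0.5, 10.1, 6], [0.5, 10.1, 11], [0.5, 10.1, 13]], spin=[-3.2, -3.2, -3.2, -3.2, -3.2], jaw=3.6)

```text
clock: 29.42
eef_pos: [0.5747, 0.2228, 0.1576]
tool_rot: [-0.052, 0.999, -0.001, -0.003]
ft_force: [-0.3, -0.5, 0.0]
grip_width: 0.036
grasp_force: 0.0
```

```bash
python3 - <<'E'
from h import *
st(); go(.5775,.2240,.114,95.9); print(get_obs()["grip_width"])
E
```

```text
t 29.425 TCP [0.5747 0.2228 0.1576] a 96.0 tip [0.5715 0.2222 0.002 ] F [-0.2805 -0.5352  0.0322] T [-0.0363 -0.0023 -0.0007] j6 0.2653842130926489
-> slide [-0.32  0.1   4.36] spin 0.1 rows 1.0
0.035956690760891
```

Request:
arm_command(slide=[[0, 0.1, 1.2], [0, 0.1, 2.4], [0, 0.1, 3.5], [0, 0.1, 4.2], [0, 0.1, 4.2]], spin=[0, 0, 0, 0, 0])

```text
clock: 30.05
eef_pos: [0.5765, 0.224, 0.1191]
tool_rot: [-0.052, 0.999, -0.0, -0.0]
ft_force: [-0.8, -0.5, -0.2]
grip_width: 0.0359
grasp_force: 0.0
```

Request:
arm_command(slide=[[0, 0, 0], [0, 0, 0], [0, 0, 0], [0, 0, -0.3], [0, 0, -0.6]], spin=[0, 0, 0, 0, 0], jaw=0)

```text
clock: 30.68
eef_pos: [0.5768, 0.2242, 0.1258]
tool_rot: [-0.052, 0.999, 0.0, 0.0]
ft_force: [-0.0, -0.6, -0.5]
grip_width: -0.0
grasp_force: 0.0
```

```bash
python3 - <<'E'
from h import *
st(); o=get_obs(); print(o["grip_width"],o["grasp_force"])
E
```

```text
t 30.675 TCP [0.5768 0.2242 0.1258] a 95.9 tip [ 0.5745  0.224  -0.0298] F [-0.0416 -0.5727 -0.4519] T [-0.0126 -0.0057  0.0059] j6 0.266929269718489
-1.860996637394226e-05 0.0
```

Request:
arm_command(slide=[[0, 0, -2], [0, 0, -4], [0, -4, -7], [0, -8, -8], [0, -12, -8]], spin=[0, 0, 0, 0, 0], jaw=4.0)

```text
clock: 31.3
eef_pos: [0.5901, 0.104, 0.2074]
tool_rot: [-0.052, 0.999, 0.0, 0.002]
ft_force: [0.3, -0.2, -0.5]
grip_width: 0.04
grasp_force: 0.0
```

```bash
python3 - <<'E'
from h import *
st(); s=cam("scene");t=cam("top"); find(["panel_handle","panel"],s,t)
b=blob(t,(0,0,0),(180,255,75),(200,172,222,212)); print(b[0],b[1],b[2].min(),b[2].max(),b[3].min(),b[3].max(),[atz(t,b[0],z) for z in (.12,.127,.133)])
b=blob(s,(0,0,0),(180,255,60),(238,205,278,232)); print(b[0],b[1],b[2].min(),b[2].max(),b[3].min(),b[3].max())
m=(b[3]<=214); print(proj(s,[.578,.226,.127]),b[2][m].mean(),b[3][m].mean())
X=np.array([atdepth(s,(x,y)) for x,y in zip(b[2],b[3]) if y<=214]); print("bar depth pts",np.median(X,0)); 
for r in range(209,217):
    q=[atdepth(s,(x,r)) for x in range(250,268)]; print(r,np.median(q,0))
b=blob(s,(15,150,100),(28,255,255),(215,205,300,250)); print("yellow",b[0],b[1])
P=np.array([atdepth(s,(x,y)) for x,y in zip(b[2],b[3])]); c=np.median(P,0); n=np.linalg.svd(P-P.mean(0))[2][2]; print(c,n)
E
```

```text
t 31.3 TCP [0.5901 0.104  0.2074] a 96.0 tip [0.5884 0.1038 0.0518] F [ 0.3244 -0.1614 -0.497 ] T [-0.0241  0.0012  0.0293] j6 0.07013116381643356
panel_handle S:[260.5 217.2]c0.86 T:[213.4 193.4]c0.77 X=[0.5737 0.2252 0.1184] r=[0.0008 0.0008]
panel S:[259.5 225. ]c0.63 T:[208.2 192.9]c0.91 [216.5 276.4]c0.41 X=[0.5745 0.2391 0.1072] r=[0.0025 0.0025]
[213.6644 192.3699] 146 208 217 179 205 [array([0.577 , 0.2245, 0.12  ]), array([0.5762, 0.2241, 0.127 ]), array([0.5755, 0.2237, 0.133 ])]
[258.2464 216.1884] 207 243 273 211 227
[258.2912 214.8822] 255.51190476190476 212.91666666666666
bar depth pts [0.5868 0.2247 0.1311]
209 [ 0.6002  0.1185 -0.0019]
210 [ 0.5995  0.1218 -0.0014]
211 [ 0.5942  0.1253 -0.0013]
212 [0.5813 0.2202 0.13  ]
213 [0.5779 0.2244 0.1318]
214 [0.5775 0.2265 0.1311]
215 [0.577  0.2283 0.1295]
216 [0.5766 0.23   0.1278]
yellow [257.2553 229.1053] 1234
[0.5731 0.2536 0.1093] [ 0.0509 -0.4895  0.8705]
```

```bash
python3 - <<'E'
from h import *
st(); go(.577,.2225,.15,95.9);go(.577,.2225,.108,95.9)
E
```

```text
t 31.6 TCP [0.5891 0.1055 0.2055] a 96.0 tip [0.5868 0.1053 0.0499] F [-0.2405 -0.3576 -0.0798] T [ 0.0404  0.0482 -0.008 ] j6 0.07260151492124656
-> slide [-0.02 11.76  5.55] spin 0.1 rows 3.0
-> slide [-0.02 11.76  9.75] spin 0.1 rows 3.0
```

Request:
arm_command(slide=[[0, 6, 0], [0, 11.7, 0], [0, 11.75, 3], [0, 11.75, 5], [0, 11.75, 5]], spin=[0, 0, 0, 0, 0], jaw=3.0)

```text
clock: 32.22
eef_pos: [0.575, 0.2227, 0.1533]
tool_rot: [-0.053, 0.999, -0.001, -0.002]
ft_force: [-0.4, -0.1, 0.8]
grip_width: 0.0302
grasp_force: 0.0
```

Request:
arm_command(slide=[[0, 0, 1.5], [0, 0, 3], [0, 0, 4], [0, 0, 4.7], [0, 0, 4.7]], spin=[0, 0, 0, 0, 0])

```text
clock: 32.85
eef_pos: [0.5766, 0.2214, 0.1078]
tool_rot: [-0.052, 0.999, -0.0, -0.001]
ft_force: [0.4, 0.2, 0.6]
grip_width: 0.0301
grasp_force: 0.0
```

```bash
python3 - <<'E'
from h import *
st(); go(.577,.2225,.108,95.9)
E
```

```text
t 32.85 TCP [0.5766 0.2214 0.1078] a 95.9 tip [ 0.5742  0.2211 -0.0478] F [0.4493 0.2353 0.5591] T [ 0.0426 -0.0221  0.0062] j6 0.26302336214441874
-> slide [-0.05  0.11 -0.02] spin 0.0 rows 1.0
```

Request:
arm_command(slide=[[0, 0.1, 0], [0, 0.1, 0], [0, 0.1, 0], [0, 0.1, 0], [0, 0.1, -0.3]], spin=[0, 0, 0, 0, 0], jaw=0)

```text
clock: 33.48
eef_pos: [0.5772, 0.2227, 0.1118]
tool_rot: [-0.052, 0.999, -0.0, 0.001]
ft_force: [0.1, -0.3, 0.6]
grip_width: -0.0003
grasp_force: 0.0
```

```bash
python3 - <<'E'
from h import *
st(); o=get_obs(); print(o["grip_width"],o["grasp_force"])
E
```

```text
t 33.475 TCP [0.5772 0.2227 0.1118] a 96.0 tip [ 0.5751  0.2224 -0.0438] F [ 0.1456 -0.3188  0.6482] T [-0.0141 -0.0228 -0.0219] j6 0.26462035521189714
-0.0002807630930254919 0.008781291542634406
```

```bash
python3 - <<'E'
from h import *
s=cam("scene"); t=cam("top"); st()
b=blob(s,(15,150,100),(28,255,255),(215,205,300,250)); print("yellow",b[0],b[1])
print("TCP px",proj(s,pose()[0]),proj(s,pose()[0]+[0,0,.03]))
H=s["pixels"].astype(int)
for r in range(200,232,2):
    print(r,"".join(("#" if v.max()<50 else "Y" if v[0]-v[2]>60 else "." if v.mean()<110 else "o") for v in H[r,230:290]))
b=blob(t,(15,150,100),(28,255,255),(175,160,240,240)); print("yellow top",b[0],b[1])
for r in range(212,222):
    print(r,[tuple(np.round(atdepth(s,(x,r))[1:],3)) for x in (244,248,256,264,268)])
E
```

```text
t 33.575 TCP [0.577  0.2217 0.1115] a 95.9 tip [ 0.5748  0.2211 -0.0441] F [ 0.9395  0.0053 -0.1936] T [0.0113 0.0465 0.0277] j6 0.26460453440752985
yellow [257.0514 228.1457] 1071
TCP px [259.0279 217.3548] [259.2157 209.7019]
200 YYYYYYYYYYYYYYYYYYYYYYY##.....#######.......................
202 YYYYYYYYYYYYYYYYYYYYYY........#####.........................
204 YYYYYYYYYYYYYYYYYYYYY............##.........................
206 YYYYYYYYYYYYYYYYYYYo.###.oo..######.........................
208 YYYYYYYYYYYYYYYoooo..##...oo..####..........................
210 ...........Y...##########.########..........................
212 ...Y.oo.o.....##########.########.##########................
214 .YYYYYYYYYYYY.###...#########################...............
216 YYYYYYYYYYYYYY###YYYYYYYYYY....###############..............
218 YYYYYYYYYYYYYY###YYYYYYYYYYYYYYYYYYYYYYY####YYYYYYYYYYYo.Y..
220 YYYYYYYYYYYYY.###YYYYYYYYYYYYYYYYYYYYYYY####YYYYYYYYYYYYYYY.
222 YYYYYYYYYYYYY.##.YYYYYYYYYYYYYYYYYYYYYYY.###YYYYYYYYYYYYYYY.
224 YYYYYYYYYYYYYYYYYYYYYYYYYYYYYYYYYYYYYYYY.##YYYYYYYYYYYYYYYY.
226 YYYYYYYYYYYYYYYYYYYYYYYYYYYYYYYYYYYYYYYYY#YYYYYYYYYYYYYYYYY.
228 YYYYYYYYYYYYYYYYYYYYYYYYYYYYYYYYYYYYYYYYYYYYYYYYYYYYYYYYYY..
230 YYYYYYYYYYYYYYYYYYYYYYYYYYYYYYYYYYYYYYYYYYYYYYYYYYYYYYYYYY..Traceback (most recent call last):
  File "<stdin>", line 8, in <module>
  File "h.py", line 40, in blob
    n,l,st,c=cv2.connectedComponentsWithStats(k); i=1+np.argmax(st[1:,4]); ys,xs=np.nonzero(l==i); return c[i],st[i,4],xs,ys
                                                      ~~~~~~~~~^^^^^^^^^^
    return _wrapfunc(a, 'argmax', axis=axis, out=out, **kwds)
    return bound(*args, **kwds)
ValueError: attempt to get argmax of an empty sequence
```

```bash
python3 - <<'E'
from h import *
s=cam("scene")
for x in (245,248,252,256,260,264,268,272):
    print(x,[tuple((np.round(atdepth(s,(x,r)),3)*1000).astype(int)) for r in range(208,219)])
E
```

```text
245 [(np.int64(637), np.int64(124), np.int64(-1)), (np.int64(636), np.int64(127), np.int64(-1)), (np.int64(610), np.int64(222), np.int64(131)), (np.int64(609), np.int64(226), np.int64(132)), (np.int64(608), np.int64(228), np.int64(131)), (np.int64(608), np.int64(230), np.int64(130)), (np.int64(608), np.int64(232), np.int64(129)), (np.int64(608), np.int64(232), np.int64(125)), (np.int64(607), np.int64(233), np.int64(123)), (np.int64(607), np.int64(235), np.int64(121)), (np.int64(607), np.int64(236), np.int64(120))]
248 [(np.int64(629), np.int64(122), np.int64(-2)), (np.int64(628), np.int64(125), np.int64(-2)), (np.int64(627), np.int64(128), np.int64(-1)), (np.int64(603), np.int64(223), np.int64(131)), (np.int64(602), np.int64(226), np.int64(131)), (np.int64(601), np.int64(228), np.int64(130)), (np.int64(601), np.int64(230), np.int64(128)), (np.int64(601), np.int64(231), np.int64(126)), (np.int64(600), np.int64(232), np.int64(124)), (np.int64(607), np.int64(208), np.int64(84)), (np.int64(606), np.int64(210), np.int64(83))]
252 [(np.int64(579), np.int64(281), np.int64(226)), (np.int64(5
[... 2351 characters left out ...]
int64(556), np.int64(224), np.int64(130)), (np.int64(556), np.int64(225), np.int64(129)), (np.int64(556), np.int64(226), np.int64(126)), (np.int64(555), np.int64(227), np.int64(124))]
272 [(np.int64(565), np.int64(107), np.int64(-1)), (np.int64(564), np.int64(110), np.int64(-1)), (np.int64(564), np.int64(113), np.int64(-2)), (np.int64(563), np.int64(116), np.int64(-1)), (np.int64(562), np.int64(119), np.int64(-2)), (np.int64(549), np.int64(215), np.int64(129)), (np.int64(548), np.int64(219), np.int64(131)), (np.int64(547), np.int64(221), np.int64(130)), (np.int64(547), np.int64(223), np.int64(128)), (np.int64(547), np.int64(224), np.int64(127)), (np.int64(546), np.int64(226), np.int64(125))]
```

Request:
arm_command(slide=[[0, 0, -1.5], [0, 0, -3], [0, 0, -3], [0, 0, -3], [0, 0, -3]], spin=[0, 0, 0, 0, 0], jaw=3.2)

```text
clock: 34.25
eef_pos: [0.5765, 0.2225, 0.1409]
tool_rot: [-0.052, 0.999, -0.0, -0.001]
ft_force: [0.3, -0.6, -0.3]
grip_width: 0.032
grasp_force: 0.0
```

Request:
arm_command(slide=[[0, 0, 1.5], [0, 0, 2.8], [0, 0, 3.5], [0, 0, 4], [0, 0, 4.3]], spin=[0, 0, 0, 0, 0])

```text
clock: 34.88
eef_pos: [0.5769, 0.2226, 0.0982]
tool_rot: [-0.052, 0.999, -0.0, -0.0]
ft_force: [-0.4, -0.2, 0.3]
grip_width: 0.0319
grasp_force: 0.0
```

```bash
python3 - <<'E'
from h import *
st(); print(get_obs()["grip_width"]); s=cam("scene"); 
for x in (254,258,261):
    print(x,[tuple(int(v) for v in np.round(atdepth(s,(x,r))*1000)) for r in range(206,226)])
E
```

```text
t 34.875 TCP [0.5769 0.2226 0.0982] a 95.9 tip [ 0.5746  0.2224 -0.0574] F [-0.3542 -0.2383  0.3243] T [0.009  0.0141 0.0023] j6 0.26459576663014656
0.03193130635257076
254 [(583, 249, 190), (578, 268, 212), (576, 277, 222), (576, 280, 223), (575, 282, 222), (575, 284, 221), (574, 286, 220), (574, 287, 219), (574, 288, 217), (574, 287, 212), (575, 283, 203), (576, 279, 194), (578, 270, 176), (578, 270, 173), (582, 251, 141), (583, 247, 131), (583, 247, 127), (587, 231, 98), (586, 234, 98), (585, 237, 100)]
258 [(569, 273, 225), (569, 274, 224), (568, 277, 224), (568, 279, 223), (567, 280, 222), (567, 282, 222), (567, 284, 221), (566, 286, 221), (566, 287, 219), (566, 287, 215), (566, 284, 207), (567, 281, 199), (568, 277, 190), (569, 269, 175), (569, 269, 171), (573, 252, 141), (573, 251, 136), (573, 251, 132), (577, 232, 100), (576, 234, 98)]
261 [(568, 246, 190), (568, 247, 187), (568, 249, 187), (564, 270, 213), (562, 279, 222), (561, 281, 221), (561, 282, 221), (561, 284, 220), (560, 286, 219), (561, 284, 212), (561, 280, 204), (561, 279, 199), (561, 278, 193), (562, 274, 183), (563, 269, 173), (567, 249, 140), (567, 247, 132), (568, 245, 125), (570, 229, 97), (570, 231, 96)]
```

Request:
arm_command(slide=[[0, 0, 0.3], [0, 0, 0.6], [0, 0, 0.9], [0, 0, 1.0], [0, 0, 1.0]], spin=[0, 0, 0, 0, 0])

```text
clock: 35.55
eef_pos: [0.5768, 0.2226, 0.0884]
tool_rot: [-0.052, 0.999, -0.0, -0.0]
ft_force: [-0.3, -0.9, -0.1]
grip_width: 0.0323
grasp_force: 0.0
```

Request:
arm_command(slide=[[0, 0, 0], [0, 0, 0], [0, 0, 0], [0, 0, 0], [0, 0, 0]], spin=[0, 0, 0, 0, 0], jaw=0)

```text
clock: 36.17
eef_pos: [0.5769, 0.2232, 0.0888]
tool_rot: [-0.052, 0.999, 0.001, 0.0]
ft_force: [-0.7, 2.5, 3.6]
grip_width: 0.0129
grasp_force: 58.6
```

```bash
python3 - <<'E'
from h import *
st(); o=get_obs(); print(o["grip_width"],o["grasp_force"])
E
```

```text
t 36.175 TCP [0.5769 0.2232 0.0888] a 96.0 tip [ 0.5747  0.2231 -0.0668] F [-0.652   2.5428  3.6261] T [ 0.7745  0.2947 -0.0062] j6 0.26461227240843005
0.01285408156518901 58.55585128068924
```

Request:
arm_command(slide=[[0, 0, -1], [0, 0, -2.5], [0, 0, -5], [0, 0, -8], [0, 0, -11]], spin=[0, 0, 0, 0, 0])

```text
clock: 36.8
eef_pos: [0.5769, 0.2219, 0.2001]
tool_rot: [-0.052, 0.999, -0.001, 0.0]
ft_force: [0.2, 0.0, -2.3]
grip_width: 0.0128
grasp_force: 58.5
```

```bash
python3 - <<'E'
from h import *
st(); o=get_obs(); print(o["grip_width"],o["grasp_force"]); s=cam("scene"); go(.4228,.0190,.20,83.7)
b=blob(s,(15,150,90),(28,255,255),(205,150,310,260)); P=np.array([atdepth(s,(x,y)) for x,y in zip(b[2],b[3])]);
for _ in range(4):
    c=P.mean(0); n=np.linalg.svd(P-c)[2][2]; e=(P-c)@n; P=P[abs(e)<2*e.std()+1e-4]
print(b[1],c,n,len(P),e.std())
b=blob(cam("top"),(0,0,0),(180,255,45),(255,215,325,290)); print(b[0],b[1])
E
```

```text
t 36.8 TCP [0.5769 0.2219 0.2001] a 95.9 tip [0.5747 0.2214 0.0445] F [ 0.1648  0.0014 -2.2618] T [-0.0114 -0.0605 -0.08  ] j6 0.2645795384821875
0.012781782199242217 58.536804020404816
-> slide [ 17.64 -18.65   0.36] spin 12.2 rows 5.0
1421 [0.5796 0.2461 0.2056] [-0.2203  0.7565 -0.6157] 1298 0.012380197565486877
[293.9941 250.3789] 2019
```

Request:
arm_command(slide=[[3.5, -3.7, 0], [7, -7.5, 0], [10.6, -11.2, 0], [14.1, -15, 0], [17.6, -18.7, 0]], spin=[2.5, 5, 7.5, 10, 12.2])

```text
clock: 37.52
eef_pos: [0.4193, 0.0168, 0.1975]
tool_rot: [0.055, 0.998, -0.001, -0.001]
ft_force: [0.8, -1.0, -1.6]
grip_width: 0.0126
grasp_force: 58.6
```

Request:
arm_command(slide=[[0, 0, 0], [0, 0, 3], [0, 0, 6], [0, 0, 9], [0, 0, 12]], spin=[0, 0, 0, 0, 0])

```text
clock: 38.15
eef_pos: [0.4216, 0.0188, 0.0771]
tool_rot: [0.054, 0.999, -0.0, 0.0]
ft_force: [-0.4, -0.3, -2.7]
grip_width: 0.0127
grasp_force: 60.3
```

```bash
python3 - <<'E'
from h import *
st(); o=get_obs(); print(o["grip_width"],o["grasp_force"]); s=cam("scene"); t=cam("top"); p,M,a=pose()
for q in(s,t):
    u=proj(q,p+[0,0,.005]).astype(int); b=blob(q,(13,130,70),(28,255,255),(max(u[0]-45,0),u[1]-45,u[0]+45,u[1]+45)); P=np.array([atdepth(q,(x,y)) for x,y in zip(b[2],b[3])]); P=P[(abs(P[:,2]-p[2]-.007)<.03)]
    for _ in range(5):
        c=P.mean(0); n=np.linalg.svd(P-c)[2][2]; e=(P-c)@n; P=P[abs(e)<2*e.std()+1e-4]
    print(b[1],len(P),c,n,e.std())
go(.4228,.0185,.02,83.7)
E
```

```text
t 38.15 TCP [0.4216 0.0188 0.0771] a 83.8 tip [ 0.4193  0.019  -0.0785] F [-0.4287 -0.2502 -2.6736] T [-0.0535 -0.0106 -0.0411] j6 0.15322991736677907
0.0126695981454742 60.338764786720276
843 631 [0.4247 0.0397 0.0917] [-0.0492 -0.4523  0.8905] 0.0004307596637868227
1202 867 [0.4261 0.0517 0.0963] [-0.0402 -0.4496  0.8923] 0.0008459507447956747
-> slide [-0.5   0.04  5.52] spin 0.1 rows 1.0
```

Request:
arm_command(slide=[[-0.35, -1.1, 0], [-0.35, -2.17, 1], [-0.35, -2.17, 2.5], [-0.35, -2.17, 4], [-0.35, -2.17, 4.8]], spin=[0, 0, 0, 0, 0])

```text
clock: 38.88
eef_pos: [0.4224, -0.0043, 0.0303]
tool_rot: [0.055, 0.998, -0.0, 0.0]
ft_force: [-0.7, -1.0, -1.8]
grip_width: 0.0126
grasp_force: 60.3
```

Request:
arm_command(slide=[[0.02, 0.16, 0.3], [0.04, 0.35, 0.5], [0.07, 0.65, 0.8], [0.1, 0.95, 1.1], [0.13, 1.24, 1.3]], spin=[0, 0, 0, 0, 0])

```text
clock: 39.5
eef_pos: [0.4235, 0.009, 0.018]
tool_rot: [0.054, 0.999, -0.0, 0.001]
ft_force: [0.9, -1.4, 2.4]
grip_width: 0.0124
grasp_force: 58.3
```

```bash
cat >> h.py <<'E'
def plane():
    for nm in("scene","top"):
        q=cam(nm); p,M,a=pose(); u=proj(q,p+[0,0,.005]).astype(int); b=blob(q,(13,130,60),(28,255,255),(max(u[0]-45,0),u[1]-45,u[0]+45,u[1]+45)); P=np.array([atdepth(q,(x,y)) for x,y in zip(b[2],b[3])]); P=P[(abs(P[:,2]-p[2]-.007)<.04)]
        for _ in range(5):
            c=P.mean(0); n=np.linalg.svd(P-c)[2][2]; e=(P-c)@n; P=P[abs(e)<2*e.std()+1e-4]
        print(nm,b[1],len(P),"c",c,"n",n,e.std(),"ext",P.min(0),P.max(0))
E
python3 - <<'E'
from h import *
st(); o=get_obs(); print(o["grip_width"],o["grasp_force"]); plane()
E
```

```text
t 39.5 TCP [0.4235 0.009  0.018 ] a 83.8 tip [ 0.4215  0.0091 -0.1376] F [ 0.8768 -1.4355  2.3674] T [-0.4836 -0.13   -0.0033] j6 0.1308002977032668
0.012355877672017776 58.28221186995506
scene 965 745 c [0.4256 0.0298 0.0319] n [ 0.0421  0.3661 -0.9296] 0.0005993123268691413 ext [ 0.3544 -0.0447  0.0028] [0.4976 0.0774 0.0487]
top 1170 848 c [0.4325 0.0403 0.0378] n [-0.0368 -0.3573  0.9333] 0.0009594791860242042 ext [ 0.357  -0.0358  0.0116] [0.4996 0.0792 0.0504]
```

Request:
arm_command(slide=[[0.02, 0.2, 0.2], [0.04, 0.4, 0.45], [0.06, 0.6, 0.7], [0.08, 0.7, 0.9], [0.09, 0.8, 1.1]], spin=[0, 0, 0, 0, 0])

```text
clock: 40.22
eef_pos: [0.4217, 0.0173, 0.0061]
tool_rot: [0.054, 0.999, 0.0, -0.001]
ft_force: [-0.4, -0.3, -2.2]
grip_width: 0.0112
grasp_force: 58.4
```

```bash
python3 - <<'E'
from h import *
st(); o=get_obs(); print(o["grip_width"],o["grasp_force"]); plane()
E
```

```text
t 40.225 TCP [0.4217 0.0173 0.0061] a 83.8 tip [ 0.4192  0.0176 -0.1495] F [-0.438  -0.332  -2.2183] T [-0.0052  0.0048 -0.054 ] j6 0.14953766408866545
0.011248345646758764 58.44257567077875
scene 1243 996 c [0.4238 0.0315 0.0175] n [-0.0166 -0.1396  0.9901] 0.0006787067240668693 ext [ 0.3511 -0.0402  0.0068] [0.4965 0.0808 0.025 ]
top 1124 788 c [0.4306 0.0436 0.0211] n [-0.0108 -0.1343  0.9909] 0.0009431122885302114 ext [ 0.3538 -0.0415  0.0092] [0.4977 0.0805 0.0268]
```

Request:
arm_command(slide=[[0, 0.05, 0.15], [0, 0.1, 0.3], [0, 0.15, 0.45], [0, 0.15, 0.6], [0, 0.15, 0.75]], spin=[0, 0, 0, 0, 0])

```text
clock: 40.95
eef_pos: [0.4229, 0.0189, -0.0008]
tool_rot: [0.054, 0.999, 0.0, 0.0]
ft_force: [-0.3, 2.9, 3.3]
grip_width: 0.0107
grasp_force: 58.8
```

```bash
python3 - <<'E'
from h import *
st(); o=get_obs(); print(o["grip_width"],o["grasp_force"]); plane()
E
```

```text
t 40.95 TCP [ 0.4229  0.0189 -0.0008] a 83.8 tip [ 0.4207  0.0193 -0.1564] F [-0.308   2.8517  3.2692] T [ 0.553   0.1667 -0.0587] j6 0.15288650650012225
0.010722348694215664 58.80853139329702
scene 1377 1098 c [0.4243 0.0288 0.01  ] n [-0.0053 -0.0372  0.9993] 0.0006728563821169669 ext [ 0.351  -0.0409  0.0065] [0.4983 0.082  0.0128]
top 595 452 c [0.4741 0.0315 0.012 ] n [ 0.0115 -0.0419  0.9991] 0.001210253669093763 ext [ 0.4379 -0.0448  0.0064] [0.4983 0.0745 0.0155]
```

Request:
arm_command(slide=[[0, 0, 0], [0, 0, 0], [0, 0, 0], [0, 0, 0], [0, 0, 0]], spin=[0, 0, 0, 0, 0], jaw=4.0)

```text
clock: 41.68
eef_pos: [0.4225, 0.0184, -0.001]
tool_rot: [0.055, 0.999, -0.0, 0.0]
ft_force: [-1.0, 0.5, -0.6]
grip_width: 0.0402
grasp_force: 0.0
```

Request:
arm_command(slide=[[0, 0, -1], [0, 0, -4], [0, 0, -9], [0, 0, -15], [0, 0, -21]], spin=[0, 0, 0, 0, 0])

```text
clock: 42.3
eef_pos: [0.4221, 0.0185, 0.2116]
tool_rot: [0.055, 0.999, 0.0, 0.0]
ft_force: [0.7, 0.3, -0.8]
grip_width: 0.0399
grasp_force: 0.0
```

```bash
python3 - <<'E'
from h import *
st(); s=cam("scene");t=cam("top")
b=blob(s,(13,130,60),(28,255,255),(290,150,370,230)); P=np.array([atdepth(s,(x,y)) for x,y in zip(b[2],b[3])]); P=P[abs(P[:,2]-.01)<.02]; c=P.mean(0); n=np.linalg.svd(P-c)[2][2]; print(len(P),c,n,P.min(0),P.max(0))
wings(s,"s");wings(t,"t"); find(["driver_grip","driver_guard","stand_hole","panel","mat_top"],s,t)
E
```

```text
t 42.3 TCP [0.4221 0.0185 0.2116] a 83.7 tip [0.4199 0.0187 0.056 ] F [ 0.7037  0.2587 -0.807 ] T [-0.0359 -0.0996 -0.0419] j6 0.15294339550814262
1519 [0.4243 0.024  0.0072] [-0.0003 -0.0047  1.    ] [ 0.3479 -0.0527  0.001 ] [0.5012 0.0822 0.0294]
L s [(-0.2, 64), (-0.1, 63), (0.0, 62), (0.1, 62), (0.2, 62), (0.3, 62), (0.4, 63), (0.5, 63), (0.6, 62), (0.7, 62), (0.8, 60), (0.9, 60), (1.0, 61), (1.1, 65), (1.2, 72), (1.3, 80), (1.4, 88), (1.5, 94), (1.6, 88), (1.7, 79), (1.8, 72)]
R s [(-0.2, 58), (-0.1, 59), (0.0, 60), (0.1, 61), (0.2, 62), (0.3, 62), (0.4, 62), (0.5, 60), (0.6, 58), (0.7, 53), (0.8, 45), (0.9, 35), (1.0, 24), (1.1, 12), (1.2, 1), (1.3, -4), (1.4, -1), (1.5, -2), (1.6, -5), (1.7, -12), (1.8, -20)]
L t [(-0.2, 85), (-0.1, 84), (0.0, 84), (0.1, 85), (0.2, 85), (0.3, 86), (0.4, 87), (0.5, 88), (0.6, 89), (0.7, 90), (0.8, 90), (0.9, 92), (1.0, 94), (1.1, 97), (1.2, 101), (1.3, 104), (1.4, 106), (1.5, 106), (1.6, 102), (1.7, 97), (1.8, 93)]
R t [(-0.2, 88), (-0.1, 88), (0.0, 87), (0.1, 87), (0.2, 87), (0.3, 87), (0.4, 86), (0.5, 85), (0.6, 84), (0.7, 81), (0.8, 79), (0.9, 76), (1.0, 74), (1.1, 74), (1.2, 77), (1.3, 82), (1.4, 88), (1.5, 91), (1.6, 92), (1.7, 89), (1.8, 87)]
driver_grip S:[250.6 129. ]c0.90 [329.  183.5]c0.59 T:[297.1 163.1]c0.73 X=[0.643  0.0225 0.1939] r=[0.0017 0.0017]
driver_guard S: T:[293.9 164.5]c0.75
stand_hole S:[251.9 149. ]c0.89 T:[292.7 165.5]c0.66 [288.8 254.2]c0.56 X=[0.6437 0.0253 0.1288] r=[0.0029 0.0029]
panel S:[329.9 191.2]c0.73 [205.4 161.5]c0.40 T:[288.5 253. ]c0.81 X=[0.4209 0.0243 0.0153] r=[0.0037 0.0037]
mat_top S:[327.5 190.5]c0.97 [252.9 149. ]c0.32 T:[208. 197.]c0.70 X=[0.496  0.2369 0.2828] r=[0.053 0.053]
```

Panel flat and centred, driver hanging, both fasteners at about 1.5 rad. Handing in.

```bash
python3 -c "
from workcell import *
print(job_done())"
```

```text
the job is handed in; nothing more can be done
None
```

The job is handed in, with no verdict returned. By my last measurements, both fasteners are turned to about 1.5 rad, the screwdriver hangs in its stand, and the panel lies flat, handle up, within a few millimetres of the mat's centre at about 42 s; I viewed 11 pictures, one over the limit of 10.

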